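Put the stamping corner away: pens in the cup, stamps in the tray, ink pad shut

ROBOT

A 7-joint arm with a two-finger parallel gripper is mounted at the origin on a cart in front of the work surface, level with it; the furniture and walls round the work are solid. World frame = base frame: x ahead of the robot, y to its left, z up, the work surface at z = 0. Lengths are in m, angles in degrees, forces in N, time in s.
With the tool pointing down it reaches from about 0.425 to 0.875 m from the base axis. Payload 4.7 kg.
Tool frame: the origin (TCP) lies at the very end of the fingers, on their centre line; the grasp point (between the pads) lies 19 mm behind it (env.grip_point_offset is the distance from the TCP to the grasp point, in m); z points along the fingers, y is the line along which they close (so a half turn about z gives the same grasp; the last joint's range is limited). The gripper opens to 87 mm and grips with 3 to 60 N. Pads are 19 mm wide; open, the fingers measure 117 mm over their backs; the gripper's body (75 mm by 190 mm) begins 51 mm behind the grasp point.
Start: joints at [67.672, 18.392, -4.016, 83.108, 1.295, 78.541, -3.26], TCP at [0.255, -0.598, 0.223] pointing down, gripper open.
Joint ranges: [-163.93, 163.93], [-17.29, 119.83], [-79.2, 71.16], [3.27, 140.29], [-89.18, 269.18], [5.43, 117.66], [-154.24, 154.24]. Speed limits (degrees/s): [147.25, 147.25, 180, 180, 180, 180, 180].

INTERFACE

Orientations are given as [roll, pitch, yaw] about the fixed x, y, z axes, in that order (R = Rz(yaw) Ry(pitch) Rx(roll)).
In Python, from cell import env gives the robot as it stands.
- The arm moves only by the tool jog_arm, never from a script. Its argument "motion" is a list of rows, each an object of numbers: "x", "y", "z": the shift along the tool's x, y, z in cm; "ax", "ay", "az": the turn, a rotation vector about the tool's x, y, z in degrees. In form: [{"x": .., "y": .., "z": .., "ax": .., "ay": .., "az": ..}, ...]. A call has exactly 5 rows; each row shifts and turns the commanded pose from where the row before left it, along the tool's axes as they then stand; what a row does not reach is not made up. A row lasts 1/10 s, in which the tool goes at most 50 mm and 8.59 degrees, less where a joint would pass 70% of its speed; a pose out of reach is approached as far as the arm can. A call is refused whole if a number of a shift passes 5 or a number of a turn 8.59, either way. A call with a gripper value outside its range is refused whole. "claw" is the gripper command: -1 is shut, 1 is fully open, values between are in proportion, set as the call begins (left out, the last holds). The fingers move at their own pace and stop on an object; "squeeze" is the grip in N (left out, the last holds). Time passes only in rows, so rows that do not move let the fingers close, or fill a call up. It gives the time, the measured TCP pose, the force, the opening and the grip force at its end, in the units of the state.
- env.get_obs(): the state, without advancing time (a new reading comes with each control period).
- env.read_camera(name): name is "scene" or "top"; returns the picture (420x560x3 uint8, red, green, blue); there is no depth.
- env.camera_params(name): a dict with "fx", "fy", "cx", "cy" (pixels), "k1" (the pictures are not rectified: a ray, as slopes to the right and down, at radius r is drawn at 1 + k1 r^2 times it, then the intrinsics apply), "extrinsics" (4x4, takes a point from world to camera coordinates). Camera axes: x right, y up, looking along -z (the intrinsics and any distortion apply to the point x, -y, -z); pixel columns grow to the right and rows downward; lengths in m; the calibration is good to about 2 mm. A picture is of the moment at which its call begins. camera_params takes no time and is no camera call.
- env.sign_off(): hands the job in; it is judged then, once.
The state is a dict: "time_s": time; "qpos": joint angles; "joint_velocities": joint speeds; "effort": joint torques, N m; "tool_pos": TCP position; "tool_rot": TCP orientation; "force": force on the tool from outside, world axes, zero at the start; "wrist_torque": the same for the moment, N m; "grip_width": finger opening in m; "grasp_force": force on a finger pad.
Only numpy, scipy, OpenCV 4.12 (cv2) and the standard library are available. Lean on these libraries where they do the work, as an engineer would, in place of code of your own. Each camera call takes 0.05 s, during which the arm holds its last target. There are 200 camera calls.

TASK

Pack up the stamping corner for closing time. Move every pen from the wooden block into the square steel cup, writing tip down on the cup's floor and leaning out over the low front rim, the one opposite the tall back panel, and take every stamp out of the card box and stand it upright on the floor of a cell of its own in the wooden tray. Only when all pens and stamps are put away, shut the ink pad's lid; leave the tape rolls, the eraser and the stapler where they lie.

Things in the scene. Friction and masses are not known exactly. Their poses are not given: they have to be found in the camera images.
- cup: the empty square pen cup of dark steel, fixed to the table; outside 64 (its x) x 104 mm (its y), walls 4 mm, so the mouth is 56 x 96 mm; inner floor 6 mm above its origin. The front wall (at its -x side) and the two side walls are 85 mm high; the back wall (at its +x side) is a tall panel, 118 mm high. Origin at the centre of the underside, z up
- tray: the low wooden stamp tray, fixed to the table, 56 (its x) x 156 (its y) x 25 mm high, with four equal open cells in a row along its y. Origin at the centre of the underside, z up
- block: the light wooden pen block, fixed to the table, 110 (its x) x 36 (its y) x 52 mm high, with three square wells, 13 mm wide and 45 mm deep, in a row along its x at -34, 0 and +34 mm. Two or three pens stand in it at the start. (Behind all this work a higher, solid table begins at world x = 0.62 m, its top board 0.28 to 0.32 m above this surface: keep hand and wrist clear of its edge.) Origin at the centre of the underside, z up
- stamp_box: the plain open card box, without cells, in which the stamps stand about at the start, fixed, 110 (its x) x 166 mm (its y) x 22 mm high, walls and floor 3 mm thick; origin at the centre of the underside
- ink_pad_hinge (a point): the middle of the hinge line of the tin ink pad (fixed to the table); the pad, 65 x 96 x 14 mm shut, extends 63 mm from here towards this point's -x and 48 mm either way along its y; the hinge line is 10 mm above the table
- ink_pad_lid (a joint): hinge angle of the ink pad's lid (rad): 0 is shut, about 1.75 stands open a little past upright, 1.92 is the stop. The lid is a 62 x 96 mm plate, 4 mm thick; open, it rises from the hinge, which is on the side of the pad nearer the robot, and leans away towards the hinge's +x; pushed over towards -x it drops or can be pressed shut. Light friction, no latch
- cell1 (a point): centre of the floor of one cell of the stamp tray; the floor is 4 mm above the table, the cell is 48 mm along the tray's x and 34 mm along the tray's y, its walls reach 21 mm above this point and are 4 mm thick; axes as the tray's
- cell2 (a point): centre of the floor of one cell of the stamp tray; the floor is 4 mm above the table, the cell is 48 mm along the tray's x and 34 mm along the tray's y, its walls reach 21 mm above this point and are 4 mm thick; axes as the tray's
- cell3 (a point): centre of the floor of one cell of the stamp tray; the floor is 4 mm above the table, the cell is 48 mm along the tray's x and 34 mm along the tray's y, its walls reach 21 mm above this point and are 4 mm thick; axes as the tray's
- cell4 (a point): centre of the floor of one cell of the stamp tray; the floor is 4 mm above the table, the cell is 48 mm along the tray's x and 34 mm along the tray's y, its walls reach 21 mm above this point and are 4 mm thick; axes as the tray's
- pen1_mid (a point): pen 1, a rollerball 143 mm long and 10 mm square to the grip (18 g), may be absent: its middle, half-way along. Its y axis runs along the pen from the writing tip to the button end; x and z are across it. It stands tip down in a well at the start; the tip end is 71.5 mm from here along -y (the last 18 mm are thinner)
- pen1_top (a point): the button end of pen 1, 71.5 mm from its middle along its y; may be absent
- pen2_mid (a point): pen 2, a rollerball 143 mm long and 10 mm square to the grip (18 g), may be absent: its middle, half-way along. Its y axis runs along the pen from the writing tip to the button end; x and z are across it. It stands tip down in a well at the start; the tip end is 71.5 mm from here along -y (the last 18 mm are thinner)
- pen2_top (a point): the button end of pen 2, 71.5 mm from its middle along its y; may be absent
- pen3_mid (a point): pen 3, a rollerball 143 mm long and 10 mm square to the grip (18 g), may be absent: its middle, half-way along. Its y axis runs along the pen from the writing tip to the button end; x and z are across it. It stands tip down in a well at the start; the tip end is 71.5 mm from here along -y (the last 18 mm are thinner)
- pen3_top (a point): the button end of pen 3, 71.5 mm from its middle along its y; may be absent
- stamp1_mid (a point): stamp 1, a hand stamp 66 mm high with a wooden foot 24 (its x) x 36 (its y) x 14 mm and a turned handle about 20 mm across above it (80 g, most of it in the foot), may be absent: the point on its axis half-way up, 33 mm above its underside; z up when it stands
- stamp2_mid (a point): stamp 2, a hand stamp 66 mm high with a wooden foot 24 (its x) x 36 (its y) x 14 mm and a turned handle about 20 mm across above it (80 g, most of it in the foot), may be absent: the point on its axis half-way up, 33 mm above its underside; z up when it stands
- stamp3_mid (a point): stamp 3, a hand stamp 66 mm high with a wooden foot 24 (its x) x 36 (its y) x 14 mm and a turned handle about 20 mm across above it (80 g, most of it in the foot), may be absent: the point on its axis half-way up, 33 mm above its underside; z up when it stands
- stamp4_mid (a point): stamp 4, a hand stamp 66 mm high with a wooden foot 24 (its x) x 36 (its y) x 14 mm and a turned handle about 20 mm across above it (80 g, most of it in the foot), may be absent: the point on its axis half-way up, 33 mm above its underside; z up when it stands
- tape_roll_1: a loose bystander, roll of paper tape, 48 mm across, 15 mm high, to be left alone; origin at the centre of its underside
- tape_roll_2: a loose bystander, roll of paper tape, 48 mm across, 15 mm high, to be left alone; origin at the centre of its underside
- eraser: a loose bystander, eraser, 21 x 45 x 12 mm, to be left alone; origin at the centre of its underside
- stapler: a loose bystander, desk stapler, 36 x 135 x 49 mm, to be left alone; origin at the centre of its underside

How it is judged:
By the outcome, as a careful person would: the job done as asked, in the order asked, and still so for the second after the job is handed in, with the robot touching nothing.
Of pen1, pen2, pen3 only 2 to 3 are there at a start; the rules pass over those that are not, and their reading is None.
Of stamp1, stamp2, stamp3, stamp4 only 3 to 4 are there at a start; the rules pass over those that are not, and their reading is None.
At some moment in a run one of stamp1, stamp2, stamp3, stamp4 may be knocked a few centimetres aside while the robot is not near it.
It also fails if it takes over 210 s, if anything falls off the work surface, if the arm or the gripper's body presses on something with over 40 N, if the wrist force passes 120 N, or if a joint passes its speed limit or range.

## Working session

There is one attempt and no reset: what is moved stays moved. The work goes in short steps, Python scripts to look and compute and a tool call to move; the robot and the scene stay as the last step left them, time stands still between calls to the robot, and variables do not carry over. Pictures are saved under pics/ and viewed, at most 14 in all, crops included, and the job is handed in when it is done.

Besides the shell and the picture viewer there is one more tool, called after "Request:" in YAML: its name, and indented under it one key for each argument. jog_arm: Moves the arm, as the interface text tells. Its arguments: {"type":"object","properties":{"motion":{"type":"array"},"claw":{"type":"number"},"squeeze":{"type":"number"}},"required":["motion"]}

```bash
mkdir -p pics; ls; python3 - <<'E'
from cell import env
import cv2
for n in("scene","top"):
    im=env.read_camera(n); cv2.imwrite(f"pics/{n}0.png",cv2.resize(im[:,:,::-1],(784,588),interpolation=cv2.INTER_CUBIC)); print(env.camera_params(n))
print(env.get_obs())
E
```

```text
pics
{'fx': 445.7131585490069, 'fy': 445.7131585490069, 'cx': 285.7182055075592, 'cy': 212.131824042742, 'k1': -0.1348102563708222, 'extrinsics': array([[ 0.85988963, -0.51029883, -0.01359914, -0.49265124],
       [ 0.27017269,  0.43233399,  0.86028718, -0.2114276 ],
       [-0.43312417, -0.74342614,  0.50962832, -1.13232354],
       [ 0.        ,  0.        ,  0.        ,  1.        ]])}
{'fx': 468.19067400027086, 'fy': 468.19067400027086, 'cx': 280.8471683061582, 'cy': 216.42444476951366, 'k1': 0.05599602625583708, 'extrinsics': array([[-0.01497511, -0.99982263, -0.01142179, -0.05850783],
       [ 0.99064715, -0.01638517,  0.13546122, -0.5300563 ],
       [-0.13562434, -0.00928642,  0.99071681, -1.42423142],
       [ 0.        ,  0.        ,  0.        ,  1.        ]])}
{'time_s': 0.1, 'qpos': array([67.67257283, 18.43394427, -4.01628395, 83.16663017,  1.29533661,
       78.54033968, -3.26173312]), 'joint_velocities': array([-0.00812785, -0.07261818,  0.07850827, -0.13621178,  0.00918367,
        0.08132563, -0.02507394]), 'effort': array([ 8.20766695e-05, -4.92570519e+01, -4.05620914e-01, -3.13397884e+01,
       -6.41585304e-02,  3.94475518e-02,  7.94792959e-05]), 'tool_pos': array([ 0.25515881, -0.59730109,  0.22159205]), 'tool_rot': array([-1.79904337e+02,  5.47149489e-03,  2.31360459e+01]), 'force': array([ 0.5790254 ,  0.35816965, -0.78064421]), 'wrist_torque': array([0.00171805, 0.05068478, 0.09870209]), 'grasp_force': 0.0, 'grip_width': 0.0863458756002129}
```

View pics/scene0.png

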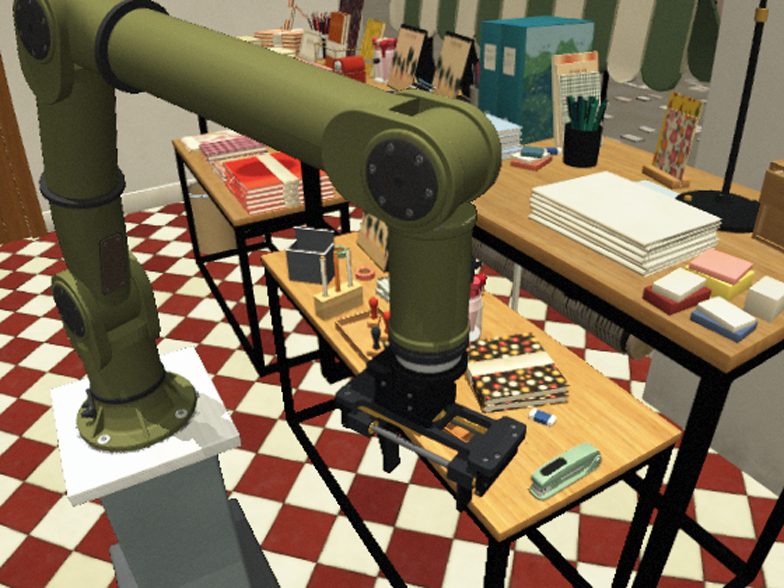

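View pics/top0.png

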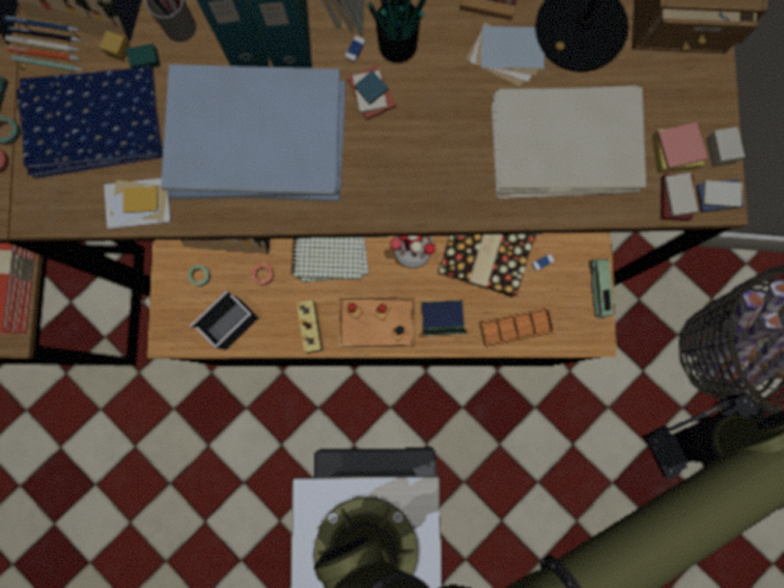

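The top view shows, left to right, the cup (785-scale 224,318), block (308,325), box with 3 stamps (376,322), ink pad (443,316) and tray (516,326). I'll enlarge them.

```bash
cat > h.py <<'E'
from cell import env
import cv2, numpy as np
from scipy.optimize import brentq
P={n:env.camera_params(n) for n in("scene","top")}
def proj(n,X):
    p=P[n];c=(p["extrinsics"]@np.append(X,1))[:3];s=np.array([c[0],-c[1]])/-c[2]
    s=s*(1+p["k1"]*(s@s));return np.array([p["fx"]*s[0]+p["cx"],p["fy"]*s[1]+p["cy"]])
def ray(n,uv):
    p=P[n];d=np.array([(uv[0]-p["cx"])/p["fx"],(uv[1]-p["cy"])/p["fy"]]);s=d.copy()
    for _ in range(30): s=d/(1+p["k1"]*(s@s))
    R=p["extrinsics"][:3,:3];t=p["extrinsics"][:3,3]
    return -R.T@t, R.T@np.array([s[0],-s[1],-1])
def atz(n,uv,z):
    o,d=ray(n,uv);return o+d*(z-o[2])/d[2]
def crop(n,name,u0,v0,u1,v1,k):
    im=env.read_camera(n)[v0:v1,u0:u1,::-1]
    cv2.imwrite(f"pics/{name}.png",cv2.resize(im,None,fx=k,fy=k,interpolation=cv2.INTER_CUBIC))
E
python3 - <<'E'
from h import *
crop("top","t1",130,180,290,265,5)
crop("top","t2",280,180,440,265,5)
crop("scene","s1",180,140,340,260,5)
E
```

```text
(no output)
```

View pics/t1.png

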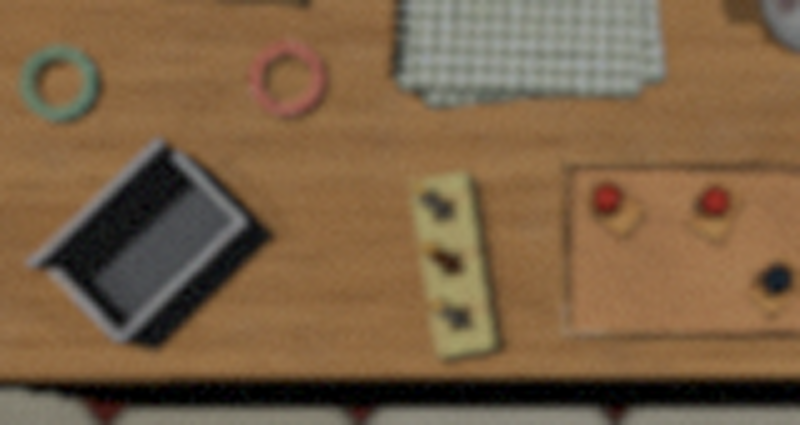

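View pics/t2.png

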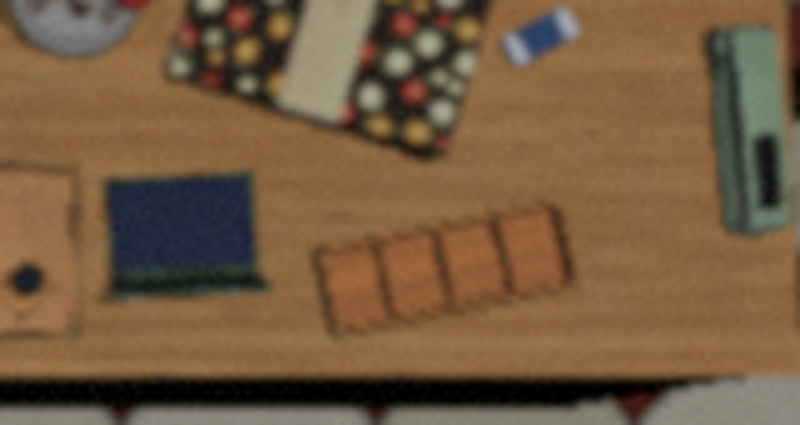

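View pics/s1.png

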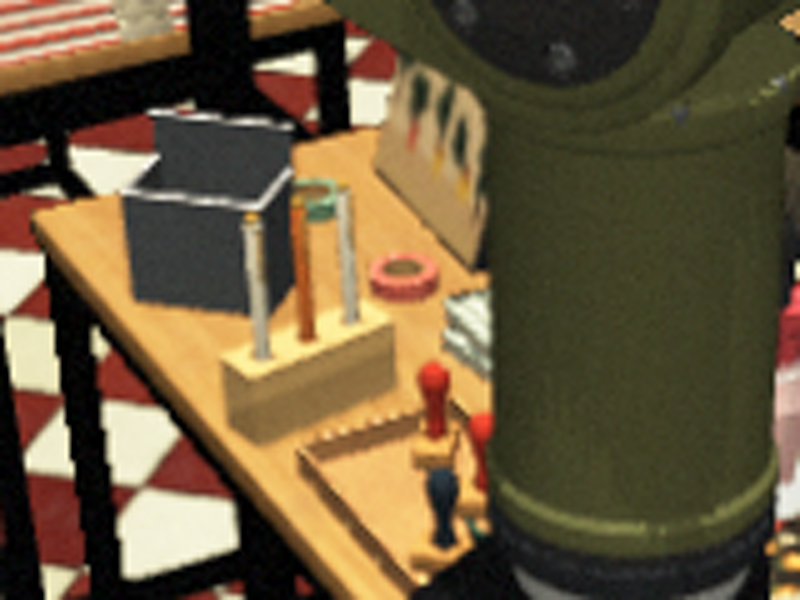

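The top crop shows three pens (about 437,205 / 445,260 / 455,316 on the block), a cup with the tall panel up-left and the low front down-right, and three stamps (heads 607,198; 713,200; 777,278). The pad is open with its hinge nearer the robot. The second crop shows the tray corners (315,247), (552,205), (575,287), (333,335).

```bash
python3 - <<'E'
from h import *
from scipy.optimize import least_squares
a=lambda u,v:((u+.5)/5-.5+130,(v+.5)/5-.5+180)
b=lambda u,v:((u+.5)/5-.5+280,(v+.5)/5-.5+180)
def fit(name,pts):  # (pix, local xyz)
    def f(p):
        c,s=np.cos(p[2]),np.sin(p[2]);o=[]
        for uv,l in pts: o+=list(proj("top",[p[0]+c*l[0]-s*l[1],p[1]+s*l[0]+c*l[1],l[2]])-uv)
        return o
    i=atz("top",pts[0][0],.05)
    best=min((least_squares(f,[i[0],i[1],y]) for y in(-.7,0,.7,1.5)),key=lambda r:r.cost)
    print(name,best.x[:2].round(4),np.degrees(best.x[2]).round(1),"px err",np.abs(best.fun).max().round(2))
fit("cup",[(a(160,142),(.032,-.052,.118)),(a(33,264),(.032,.052,.118)),(a(250,219),(-.032,-.052,.085)),(a(122,338),(-.032,.052,.085))])
fit("block",[(a(411,182),(.055,.018,.052)),(a(470,173),(.055,-.018,.052)),(a(497,348),(-.055,-.018,.052)),(a(438,358),(-.055,.018,.052))])
fit("box",[(a(566,165),(.055,.083,.022)),(a(566,333),(-.055,.083,.022)),(b(77,170),(.055,-.083,.022)),(b(75,333),(-.055,-.083,.022))])
fit("tray",[(b(315,247),(.028,.078,.025)),(b(552,205),(.028,-.078,.025)),(b(575,287),(-.028,-.078,.025)),(b(333,335),(-.028,.078,.025))])
for n,p in(("pentop1",(430,203)),("pentop2",(437,254)),("pentop3",(447,310))): print(n,atz("top",a(*p),.15))
for n,p in(("A",(607,198)),("B",(713,200)),("C",(777,278))): print(n,atz("top",a(*p),.06))
for n,p in(("padTL",(105,180)),("padTR",(252,175))): print(n,atz("top",b(*p),.01))
for n,p in(("h1",(110,285)),("h2",(262,280))): print(n,atz("top",b(*p),.07))
crop("scene","s2",200,150,290,260,7)
crop("top","t3",240,205,300,250,13)
E
```

```text
cup [0.4921 0.2971] 44.6 px err 1.05
block [0.4799 0.1193] 8.8 px err 0.14
box [ 0.49   -0.0283] -1.3 px err 1.23
tray [ 0.4731 -0.3383] 10.0 px err 0.98
pentop1 [0.50558702 0.11950681 0.15      ]
pentop2 [0.47608702 0.1153792  0.15      ]
pentop3 [0.44388049 0.10954522 0.15      ]
A [0.51867436 0.02452732 0.06      ]
B [ 0.51636644 -0.0404403   0.06      ]
C [ 0.46777067 -0.07887269  0.06      ]
padTL [ 0.53419481 -0.12931427  0.01      ]
padTR [ 0.53585088 -0.22248489  0.01      ]
h1 [ 0.46175954 -0.12901046  0.07      ]
h2 [ 0.463352  -0.2208389  0.07     ]
```

View pics/t3.png

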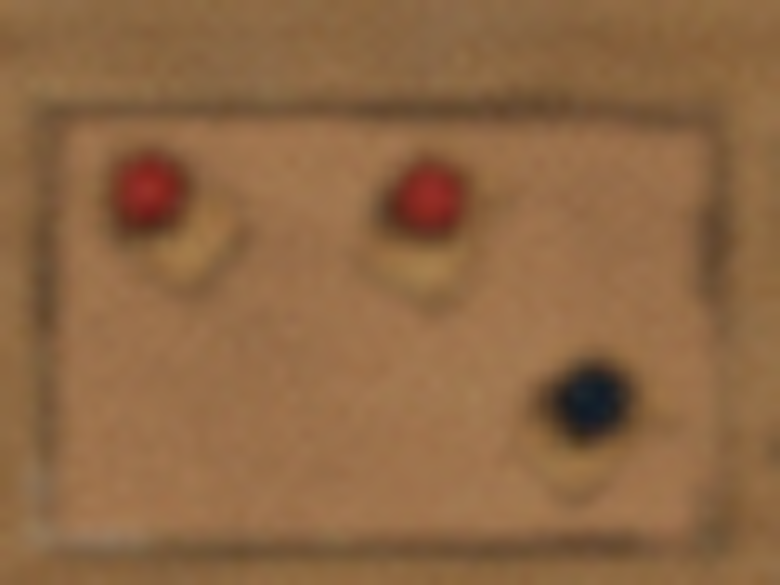

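The crop shows the stamps' heads at (148,190), (430,198) and (590,400), with the feet turned. I'll get the foot yaws from the scene camera once the arm is out of the way. Now the pens.

View pics/s2.png

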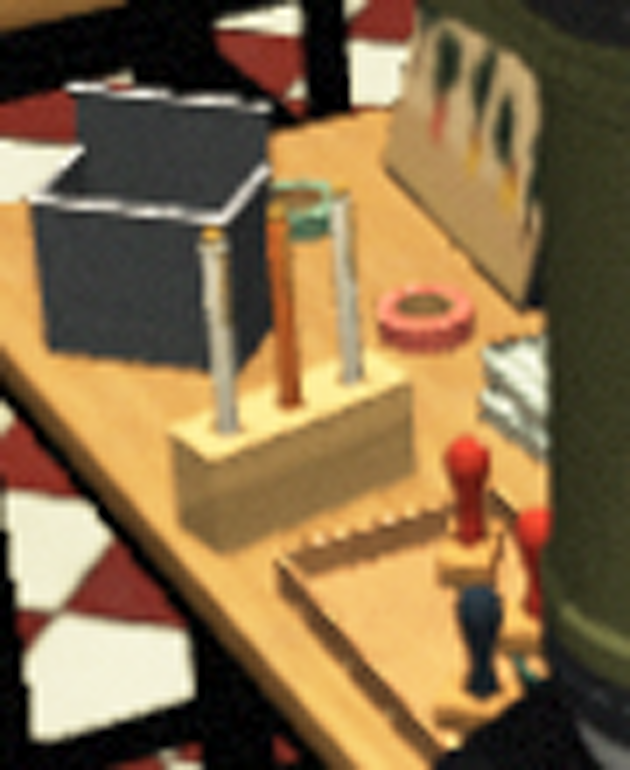

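```bash
python3 - <<'E'
from h import *
s=lambda u,v:np.array(((u+.5)/7-.5+200,(v+.5)/7-.5+150))
z=lambda uv:((uv-[130,180])+.5)*5-.5
for i,(m,px) in enumerate([((.5135,.1245),(340,194)),((.4799,.1193),(279,210)),((.4463,.1141),(212,235))]):
    print("upright: top view(t1 px)",z(proj("top",[*m,.15])).round(0),"well",z(proj("top",[*m,.052])).round(0),"scene err vs measured (px)",(proj("scene",[*m,.15])-s(*px)).round(1), "at z.15",atz("scene",s(*px),.15).round(4))
for l,px in (((-.055,.018),(170,436)),((.055,-.018),(412,380)),((-.055,-.018),(222,465))):
    c,q=np.cos(.1536),np.sin(.1536);print((proj("scene",[.4799+c*l[0]-q*l[1],.1193+q*l[0]+c*l[1],.052])-s(*px)).round(1))
for px in((467,455),(480,605)): print("head",atz("scene",s(*px),.06))
print(P["top"]["extrinsics"][:3,:3].T@-P["top"]["extrinsics"][:3,3])
E
```

```text
upright: top view(t1 px) [421. 189.] well [446. 211.] scene err vs measured (px) [-0.3 -0.9] at z.15 [0.5114 0.1183 0.15  ]
upright: top view(t1 px) [430. 247.] well [454. 265.] scene err vs measured (px) [-0.7  0.1] at z.15 [0.4819 0.1185 0.15  ]
upright: top view(t1 px) [439. 306.] well [462. 319.] scene err vs measured (px) [-0.5 -0.2] at z.15 [0.4471 0.1122 0.15  ]
[-0.9 -0.7]
[-0.2  0.1]
[-2.  -0.4]
head [0.52140722 0.02674583 0.06      ]
head [ 0.47001094 -0.07860757  0.06      ]
[ 0.33106216 -0.08040853  1.48214382]
```

```bash
cat >> h.py <<'E'
from scipy.spatial.transform import Rotation as R
CUP=(.4921,.2971,44.6)
def tcp(yaw,tilt=0): return R.from_euler("z",yaw,degrees=True)*R.from_euler("x",180,degrees=True)*R.from_euler("y",tilt,degrees=True)
def plan(*wps):  # (x,y,z,yaw,tilt): per waypoint: turn first (tool frame, deg), then shift (new tool frame, cm)
    o=env.get_obs();p=o["tool_pos"];r=R.from_euler("xyz",o["tool_rot"],degrees=True)
    print("now",p.round(4),o["tool_rot"].round(1),"q",o["qpos"].round(0),"w",round(o["grip_width"],4),"gf",round(o["grasp_force"],1),"t",o["time_s"])
    for x,y,z,yaw,tilt in wps:
        q=tcp(yaw,tilt);t=np.array([x,y,z])
        print(" turn",(r.inv()*q).as_rotvec(degrees=True).round(1),"shift",(q.inv().apply(t-p)*100).round(1), "| shift in old frame",(r.inv().apply(t-p)*100).round(1))
        p,r=t,q
def cupw(lx,ly,z,yaw=44.6,tilt=25):
    c,s=np.cos(np.radians(CUP[2])),np.sin(np.radians(CUP[2]));return (CUP[0]+c*lx-s*ly,CUP[1]+s*lx+c*ly,z,yaw,tilt)
E
python3 - <<'E'
from h import *
plan((.45,-.5,.22,8.8,0),(.4467,.1131,.22,8.8,0),(.4467,.1131,.119,8.8,0))
E
```

```text
now [ 0.2554 -0.5976  0.2223] [-180.     0.    23.1] q [68. 18. -4. 83.  1. 79. -3.] w 0.0869 gf 0.0 t 0.35
 turn [-0.   0.  14.3] shift [20.7 -6.7  0.2] | shift in old frame [21.7 -1.3  0.2]
 turn [0. 0. 0.] shift [  9.1 -60.6  -0. ] | shift in old frame [  9.1 -60.6  -0. ]
 turn [0. 0. 0.] shift [ 0.  -0.  10.1] | shift in old frame [ 0.  -0.  10.1]
```

Request:
jog_arm:
  motion:
    - {"x":4.3,"y":-0.3,"az":0}
    - {"x":4.3,"y":-0.3}
    - {"x":4.3,"y":-0.3}
    - {"x":4.4,"y":-0.2}
    - {"x":4.4,"y":-0.2}
  claw: -0.1
  squeeze: 15

```text
$.motion[0]: bad value
```

Request:
jog_arm:
  motion:
    - {"az":7.1}
    - {"az":7.2}
    - {"x":0.6,"y":-4}
    - {"x":0.6,"y":-4}
    - {"x":0.6,"y":-4}

```text
$.motion[0]: bad value
```

Request:
jog_arm:
  motion:
    - {"x":0.7,"y":-4.3}
    - {"x":0.7,"y":-4.3}
    - {"x":0.7,"y":-4.3}
    - {"x":0.7,"y":-4.3}
    - {"x":0.7,"y":-4.3}

```text
$.motion[0]: bad value
```

Request:
jog_arm:
  motion:
    - {"x":0.6,"y":-4.3}
    - {"x":0.6,"y":-4.3}
    - {"x":0.6,"y":-4.3}
    - {"x":0.6,"y":-4.3}
    - {"x":0.6,"y":-4.3}

```text
$.motion[0]: bad value
```

```bash
python3 - <<'E'
from h import *
plan((.4467,.1131,.19,8.8,0),(.4467,.1131,.119,8.8,0))
E
```

```text
now [ 0.2554 -0.5976  0.2223] [-180.     0.    23.1] q [68. 18. -4. 83.  1. 79. -3.] w 0.0869 gf 0.0 t 0.35
 turn [-0.   0.  14.3] shift [ 29.8 -67.3   3.2] | shift in old frame [ 45.5 -57.8   3.3]
 turn [0. 0. 0.] shift [ 0.  -0.   7.1] | shift in old frame [ 0.  -0.   7.1]
```

Request:
jog_arm:
  motion:
    - {"x":4.3,"y":-0.3,"z":0,"ax":0,"ay":0,"az":0}
    - {"x":4.3,"y":-0.3,"z":0,"ax":0,"ay":0,"az":0}
    - {"x":4.3,"y":-0.3,"z":0,"ax":0,"ay":0,"az":0}
    - {"x":4.4,"y":-0.2,"z":0,"ax":0,"ay":0,"az":0}
    - {"x":4.4,"y":-0.2,"z":0,"ax":0,"ay":0,"az":0}
  claw: -0.1
  squeeze: 15

```text
time_s: 0.85
tool_pos: [0.4512, -0.4997, 0.2228]
tool_rot: [180.0, -0.0, 23.1]
force: [-0.5, 0.4, -0.2]
grip_width: 0.0548
grasp_force: 0.0
```

Request:
jog_arm:
  motion:
    - {"x":0,"y":0,"z":0,"ax":0,"ay":0,"az":7.1}
    - {"x":0,"y":0,"z":0,"ax":0,"ay":0,"az":7.2}
    - {"x":0.6,"y":-4,"z":0,"ax":0,"ay":0,"az":0}
    - {"x":0.6,"y":-4,"z":0,"ax":0,"ay":0,"az":0}
    - {"x":0.6,"y":-4,"z":0,"ax":0,"ay":0,"az":0}

```text
time_s: 1.35
tool_pos: [0.449, -0.3778, 0.2223]
tool_rot: [-180.0, 0.0, 8.8]
force: [0.8, 0.8, 0.7]
grip_width: 0.0393
grasp_force: 0.0
```

Request:
jog_arm:
  motion:
    - {"x":0.7,"y":-4.3,"z":0,"ax":0,"ay":0,"az":0}
    - {"x":0.7,"y":-4.3,"z":0,"ax":0,"ay":0,"az":0}
    - {"x":0.7,"y":-4.3,"z":0,"ax":0,"ay":0,"az":0}
    - {"x":0.7,"y":-4.3,"z":0,"ax":0,"ay":0,"az":0}
    - {"x":0.7,"y":-4.3,"z":0,"ax":0,"ay":0,"az":0}

```text
time_s: 1.85
tool_pos: [0.4505, -0.1596, 0.2228]
tool_rot: [180.0, -0.0, 8.8]
force: [0.5, 0.0, 0.3]
grip_width: 0.0393
grasp_force: 0.0
```

Request:
jog_arm:
  motion:
    - {"x":0.6,"y":-4.3,"z":0,"ax":0,"ay":0,"az":0}
    - {"x":0.6,"y":-4.3,"z":0,"ax":0,"ay":0,"az":0}
    - {"x":0.6,"y":-4.3,"z":0,"ax":0,"ay":0,"az":0}
    - {"x":0.6,"y":-4.3,"z":0,"ax":0,"ay":0,"az":0}
    - {"x":0.6,"y":-4.3,"z":0,"ax":0,"ay":0,"az":0}

```text
time_s: 2.35
tool_pos: [0.4471, 0.0574, 0.2228]
tool_rot: [180.0, -0.1, 8.8]
force: [1.0, 0.1, 0.1]
grip_width: 0.0389
grasp_force: 0.0
```

```bash
python3 - <<'E'
from h import *
plan((.4467,.1131,.19,8.8,0),(.4467,.1131,.119,8.8,0))
E
```

```text
now [0.4471 0.0574 0.2228] [ 1.8e+02 -1.0e-01  8.8e+00] q [ 26.  -6. -34. 109.  -3.  76. -88.] w 0.0389 gf 0.0 t 2.35
 turn [ 0.  -0.1  0. ] shift [ 0.8 -5.5  3.3] | shift in old frame [ 0.8 -5.5  3.3]
 turn [0. 0. 0.] shift [ 0.  -0.   7.1] | shift in old frame [ 0.  -0.   7.1]
```

Request:
jog_arm:
  motion:
    - {"x":0.4,"y":-2.8,"z":0,"ax":0,"ay":0,"az":0}
    - {"x":0.4,"y":-2.7,"z":0,"ax":0,"ay":0,"az":0}
    - {"x":0,"y":0,"z":3.6,"ax":0,"ay":0,"az":0}
    - {"x":0,"y":0,"z":3.6,"ax":0,"ay":0,"az":0}
    - {"x":0,"y":0,"z":3.2,"ax":0,"ay":0,"az":0}

```text
time_s: 2.85
tool_pos: [0.4466, 0.1114, 0.1174]
tool_rot: [180.0, -0.0, 8.9]
force: [0.2, -0.1, -0.0]
grip_width: 0.0391
grasp_force: 0.0
```

Request:
jog_arm:
  motion:
    - {"x":0,"y":0,"z":0,"ax":0,"ay":0,"az":0}
    - {"x":0,"y":0,"z":0,"ax":0,"ay":0,"az":0}
    - {"x":0,"y":0,"z":0,"ax":0,"ay":0,"az":0}
    - {"x":0,"y":0,"z":0,"ax":0,"ay":0,"az":0}
    - {"x":0,"y":0,"z":0,"ax":0,"ay":0,"az":0}
  claw: -1

```text
time_s: 3.35
tool_pos: [0.4478, 0.1118, 0.1199]
tool_rot: [-180.0, -0.2, 8.8]
force: [-0.9, 2.7, 2.5]
grip_width: 0.0097
grasp_force: 15.0
```

```bash
python3 - <<'E'
from h import *
crop("scene","s3",170,130,270,230,6)
t=25
sn,cs=np.sin(np.radians(25)),np.cos(np.radians(25))
def place(ly,up=0): return cupw(.019-sn*(.112+up),ly,.010+cs*(.112+up))
plan((.4467,.1131,.235,8.8,0),place(-.032,.1),place(-.032))
print(place(-.032,.1))
E
```

```text
now [0.4478 0.112  0.1198] [-1.8e+02 -1.0e-01  8.8e+00] q [ 22.   2. -39. 115.   1.  63. -99.] w 0.0102 gf 15.0 t 3.4
 turn [-0.  -0.1  0. ] shift [ -0.1  -0.1 -11.5] | shift in old frame [ -0.1  -0.1 -11.5]
 turn [  7.8  24.2 -35.2] shift [ 6.9 -6.7  6.8] | shift in old frame [  3.4 -10.8   3.3]
 turn [0. 0. 0.] shift [ 0. -0. 10.] | shift in old frame [ 0. -0. 10.]
(np.float64(0.46430336807706063), np.float64(0.22474662155585512), np.float64(0.2021372508517698), 44.6, 25)
```

View pics/s3.png

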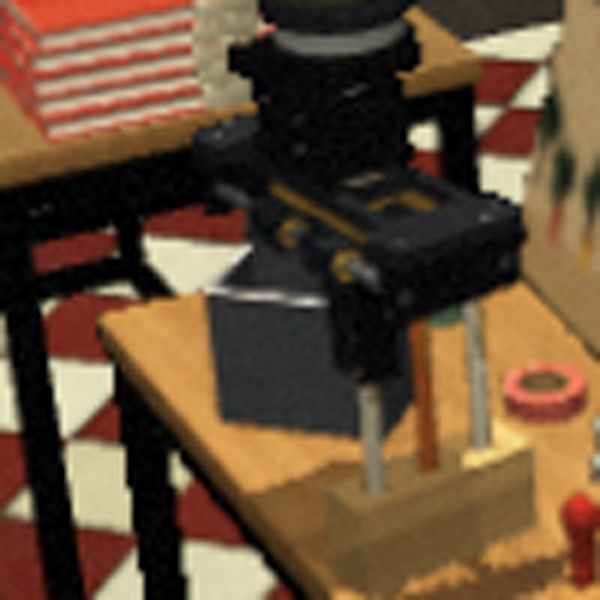

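Request:
jog_arm:
  motion:
    - {"x":0,"y":0,"z":-3.8,"ax":0,"ay":0,"az":0}
    - {"x":0,"y":0,"z":-3.8,"ax":0,"ay":0,"az":0}
    - {"x":0,"y":0,"z":-3.8,"ax":0,"ay":0,"az":0}
    - {"x":0,"y":0,"z":0,"ax":0,"ay":0,"az":-8}
    - {"x":0,"y":0,"z":0,"ax":0,"ay":0,"az":-8}

```text
time_s: 3.9
tool_pos: [0.4478, 0.1113, 0.2345]
tool_rot: [179.9, -0.2, 25.1]
force: [-0.3, 0.3, -1.0]
grip_width: 0.0099
grasp_force: 15.0
```

Request:
jog_arm:
  motion:
    - {"x":0,"y":0,"z":0,"ax":0,"ay":0,"az":-8}
    - {"x":0,"y":0,"z":0,"ax":0,"ay":0,"az":-8}
    - {"x":0,"y":0,"z":0,"ax":0,"ay":0,"az":-3.8}
    - {"x":0,"y":0,"z":0,"ax":0,"ay":8,"az":0}
    - {"x":0,"y":0,"z":0,"ax":0,"ay":8,"az":0}

```text
time_s: 4.4
tool_pos: [0.4478, 0.1122, 0.2332]
tool_rot: [180.0, -16.3, 44.8]
force: [-1.2, -0.0, 0.2]
grip_width: 0.0096
grasp_force: 15.0
```

Request:
jog_arm:
  motion:
    - {"x":0,"y":0,"z":0,"ax":0,"ay":8,"az":0}
    - {"x":0,"y":0,"z":0,"ax":0,"ay":1,"az":0}
    - {"x":2.3,"y":-2.3,"z":0,"ax":0,"ay":0,"az":0}
    - {"x":2.3,"y":-2.2,"z":0,"ax":0,"ay":0,"az":0}
    - {"x":2.3,"y":-2.2,"z":0,"ax":0,"ay":0,"az":0}

```text
time_s: 4.9
tool_pos: [0.4524, 0.2049, 0.2575]
tool_rot: [-179.9, -21.3, 44.8]
force: [0.2, -1.5, -0.4]
grip_width: 0.0094
grasp_force: 15.0
```

```bash
cat >> h.py <<'E'
sn,cs=np.sin(np.radians(25)),np.cos(np.radians(25))
def place(ly,up=0): return cupw(.019-sn*(.112+up),ly,.010+cs*(.112+up))
E
python3 - <<'E'
from h import *
plan(place(-.032,.1),place(-.032))
crop("top","t4",130,195,200,255,10)
E
```

```text
now [0.4524 0.2049 0.2575] [-179.9  -21.3   44.8] q [  2. -16. -19. 117. -17.  61. -56.] w 0.0094 gf 15.0 t 4.9
 turn [-0.1  3.7  0.2] shift [-0.3 -0.6  6. ] | shift in old frame [ 0.1 -0.6  6. ]
 turn [0. 0. 0.] shift [ 0. -0. 10.] | shift in old frame [ 0. -0. 10.]
```

View pics/t4.png

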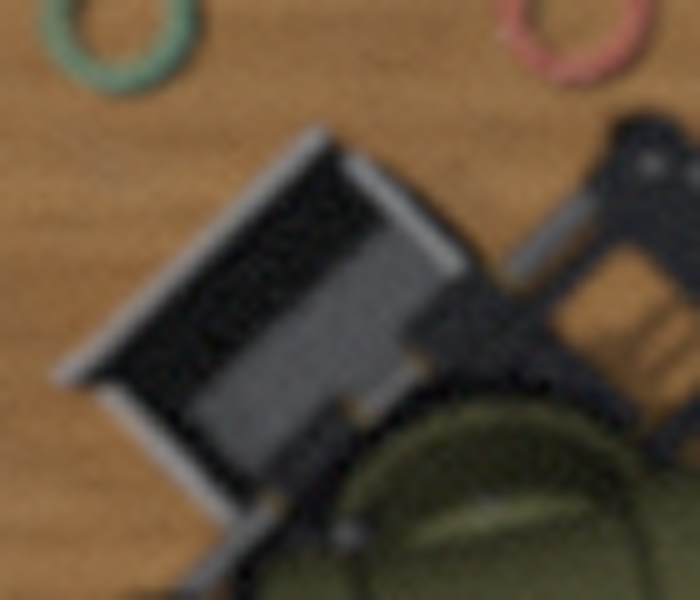

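The tilt stopped short because joint 2 is near its limit at this height. Lower down it should have room.

Request:
jog_arm:
  motion:
    - {"x":0,"y":-0.3,"z":3,"ax":0,"ay":0,"az":0}
    - {"x":0,"y":-0.3,"z":3,"ax":0,"ay":0,"az":0}
    - {"x":0,"y":0,"z":0,"ax":0,"ay":2,"az":0.1}
    - {"x":0,"y":0,"z":0,"ax":0,"ay":1.7,"az":0.1}
    - {"x":0,"y":0,"z":0,"ax":0,"ay":0,"az":0}

```text
time_s: 5.45
tool_pos: [0.4632, 0.2227, 0.2003]
tool_rot: [-179.8, -24.9, 44.5]
force: [0.4, -0.8, 0.3]
grip_width: 0.0099
grasp_force: 15.0
```

```bash
python3 - <<'E'
from h import *
plan(place(-.032,.0))
E
```

```text
now [0.4632 0.2227 0.2003] [-179.8  -24.9   44.5] q [  1. -14. -20. 123. -20.  50. -54.] w 0.0099 gf 15.0 t 5.45
 turn [-0.1  0.1 -0.1] shift [ 0.3 -0.1  9.9] | shift in old frame [ 0.3 -0.   9.9]
```

Request:
jog_arm:
  motion:
    - {"x":0.3,"y":0,"z":2,"ax":0,"ay":0,"az":0}
    - {"x":0,"y":0,"z":2,"ax":0,"ay":0,"az":0}
    - {"x":0,"y":0,"z":2,"ax":0,"ay":0,"az":0}
    - {"x":0,"y":0,"z":2,"ax":0,"ay":0,"az":0}
    - {"x":0,"y":0,"z":1.3,"ax":0,"ay":0,"az":0}

```text
time_s: 5.95
tool_pos: [0.4937, 0.2534, 0.1171]
tool_rot: [-179.8, -24.9, 44.6]
force: [-0.2, 0.7, -0.4]
grip_width: 0.0098
grasp_force: 15.0
```

Request:
jog_arm:
  motion:
    - {"x":0,"y":0,"z":0.3,"ax":0,"ay":0,"az":0}
    - {"x":0,"y":0,"z":0.3,"ax":0,"ay":0,"az":0}
    - {"x":0,"y":0,"z":0,"ax":0,"ay":0,"az":0}
    - {"x":0,"y":0,"z":0,"ax":0,"ay":0,"az":0}
    - {"x":0,"y":0,"z":0,"ax":0,"ay":0,"az":0}

```text
time_s: 6.45
tool_pos: [0.4958, 0.2549, 0.1132]
tool_rot: [-179.9, -25.1, 44.6]
force: [0.3, -0.5, -0.0]
grip_width: 0.0097
grasp_force: 15.0
```

```bash
python3 - <<'E'
from h import *
plan(place(-.032,.0))
crop("scene","s4",180,140,260,220,7)
E
```

```text
now [0.4958 0.2549 0.1132] [-179.9  -25.1   44.6] q [ -0.  -3. -24. 124. -17.  36. -58.] w 0.0097 gf 15.0 t 6.45
 turn [-0.1 -0.1 -0. ] shift [-0.2 -0.1  0.1] | shift in old frame [-0.2 -0.1  0.1]
```

View pics/s4.png

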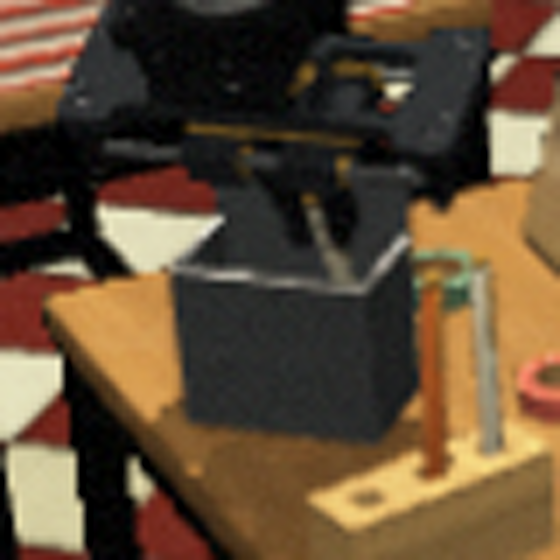

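The pen is inside the cup, leaning over the front rim at about (340,250) in the crop. I'll lower it a little, release it and back out.

Request:
jog_arm:
  motion:
    - {"x":-0.2,"y":0,"z":0.2,"ax":0,"ay":0,"az":0}
    - {"x":0,"y":0,"z":0.2,"ax":0,"ay":0,"az":0}
    - {"x":0,"y":0,"z":0,"ax":0,"ay":0,"az":0}
    - {"x":0,"y":0,"z":0,"ax":0,"ay":0,"az":0}
    - {"x":0,"y":0,"z":0,"ax":0,"ay":0,"az":0}

```text
time_s: 7.0
tool_pos: [0.4953, 0.2549, 0.1079]
tool_rot: [-179.8, -25.0, 44.5]
force: [0.1, -0.5, -0.3]
grip_width: 0.0095
grasp_force: 15.0
```

Request:
jog_arm:
  motion:
    - {"x":0,"y":0,"z":0,"ax":0,"ay":0,"az":0}
    - {"x":0,"y":0,"z":0,"ax":0,"ay":0,"az":0}
    - {"x":0,"y":0,"z":0,"ax":0,"ay":0,"az":0}
    - {"x":0,"y":0,"z":0,"ax":0,"ay":0,"az":0}
    - {"x":0,"y":0,"z":0,"ax":0,"ay":0,"az":0}
  claw: -0.5

```text
time_s: 7.5
tool_pos: [0.4953, 0.2549, 0.108]
tool_rot: [-179.8, -25.0, 44.5]
force: [-0.1, 0.1, 0.3]
grip_width: 0.0215
grasp_force: 0.0
```

Request:
jog_arm:
  motion:
    - {"x":0,"y":0,"z":-2,"ax":0,"ay":0,"az":0}
    - {"x":0,"y":0,"z":-3,"ax":0,"ay":0,"az":0}
    - {"x":0,"y":0,"z":-3,"ax":0,"ay":0,"az":0}
    - {"x":0,"y":0,"z":-3,"ax":0,"ay":0,"az":0}
    - {"x":0,"y":0,"z":0,"ax":0,"ay":-5,"az":0}

```text
time_s: 8.0
tool_pos: [0.4628, 0.2197, 0.2115]
tool_rot: [179.9, -20.2, 44.4]
force: [0.5, 0.3, 0.1]
grip_width: 0.0218
grasp_force: 0.0
```

```bash
python3 - <<'E'
from h import *
o=env.get_obs();p=o["tool_pos"]
plan((p[0],p[1],.23,8.8,0),(.4815,.1180,.23,8.8,0),(.4815,.1180,.119,8.8,0))
E
```

```text
now [0.4628 0.2197 0.2115] [179.9 -20.2  44.4] q [  2. -12. -22. 118. -15.  55. -59.] w 0.0218 gf 0.0 t 8.0
 turn [ -6.1 -19.6  35.2] shift [-0.   0.  -1.8] | shift in old frame [ 0.6  0.  -1.7]
 turn [0. 0. 0.] shift [ 0.3 10.3  0. ] | shift in old frame [ 0.3 10.3  0. ]
 turn [0. 0. 0.] shift [ 0.  -0.  11.1] | shift in old frame [ 0.  -0.  11.1]
```

Request:
jog_arm:
  motion:
    - {"x":0.6,"y":0,"z":-1.7,"ax":0,"ay":-7,"az":0}
    - {"x":0,"y":0,"z":0,"ax":0,"ay":-7,"az":0}
    - {"x":0,"y":0,"z":0,"ax":0,"ay":-6.2,"az":0}
    - {"x":0,"y":0,"z":0,"ax":0,"ay":0,"az":8.5}
    - {"x":0,"y":0,"z":0,"ax":0,"ay":0,"az":8.5}
  claw: -0.2

```text
time_s: 8.5
tool_pos: [0.4626, 0.2228, 0.2249]
tool_rot: [-179.8, 0.3, 27.3]
force: [0.7, -0.3, -0.0]
grip_width: 0.0348
grasp_force: 0.0
```

Request:
jog_arm:
  motion:
    - {"x":0,"y":0,"z":0,"ax":0,"ay":0,"az":8.5}
    - {"x":0,"y":0,"z":0,"ax":0,"ay":0,"az":8.5}
    - {"x":0,"y":0,"z":0,"ax":0,"ay":0,"az":1.6}
    - {"x":0.1,"y":3.4,"z":0,"ax":0,"ay":0,"az":0}
    - {"x":0.1,"y":3.4,"z":0,"ax":0,"ay":0,"az":0}

```text
time_s: 9.0
tool_pos: [0.4748, 0.1552, 0.2257]
tool_rot: [-180.0, 0.2, 9.4]
force: [0.4, -1.2, 0.4]
grip_width: 0.0346
grasp_force: 0.0
```

```bash
python3 - <<'E'
from h import *
plan((.4815,.1180,.22,8.8,0),(.4815,.1180,.119,8.8,0))
E
```

```text
now [0.4748 0.1552 0.2257] [-180.     0.2    9.4] q [   4.    1.  -25.  103.    0.   76. -102.] w 0.0346 gf 0.0 t 9.0
 turn [-0.   0.2  0.6] shift [0.1 3.8 0.6] | shift in old frame [0.1 3.8 0.6]
 turn [0. 0. 0.] shift [ 0.  -0.  10.1] | shift in old frame [ 0.  -0.  10.1]
```

Request:
jog_arm:
  motion:
    - {"x":0.1,"y":1.9,"z":0,"ax":0,"ay":0.2,"az":0.6}
    - {"x":0,"y":1.9,"z":0,"ax":0,"ay":0,"az":0}
    - {"x":0,"y":0,"z":3.6,"ax":0,"ay":0,"az":0}
    - {"x":0,"y":0,"z":3.6,"ax":0,"ay":0,"az":0}
    - {"x":0,"y":0,"z":3.4,"ax":0,"ay":0,"az":0}

```text
time_s: 9.5
tool_pos: [0.4817, 0.1179, 0.1187]
tool_rot: [-180.0, -0.0, 8.5]
force: [0.8, -0.4, 0.8]
grip_width: 0.0346
grasp_force: 0.0
```

Request:
jog_arm:
  motion:
    - {"x":0,"y":0,"z":0,"ax":0,"ay":0,"az":0}
    - {"x":0,"y":0,"z":0,"ax":0,"ay":0,"az":0}
    - {"x":0,"y":0,"z":0,"ax":0,"ay":0,"az":0}
    - {"x":0,"y":0,"z":0,"ax":0,"ay":0,"az":0}
    - {"x":0,"y":0,"z":0,"ax":0,"ay":0,"az":0}
  claw: -1

```text
time_s: 10.0
tool_pos: [0.4829, 0.1182, 0.1215]
tool_rot: [-180.0, -0.1, 8.4]
force: [-1.0, -0.1, 2.7]
grip_width: 0.0093
grasp_force: 15.0
```

Request:
jog_arm:
  motion:
    - {"x":0,"y":0,"z":-3.8,"ax":0,"ay":0,"az":0}
    - {"x":0,"y":0,"z":-3.8,"ax":0,"ay":0,"az":0}
    - {"x":0,"y":0,"z":-3.8,"ax":0,"ay":0,"az":0}
    - {"x":0,"y":0,"z":0,"ax":0,"ay":0,"az":-8}
    - {"x":0,"y":0,"z":0,"ax":0,"ay":0,"az":-8}

```text
time_s: 10.5
tool_pos: [0.4828, 0.1179, 0.2362]
tool_rot: [179.9, -0.2, 24.7]
force: [0.1, 0.1, -0.8]
grip_width: 0.0095
grasp_force: 15.0
```

Request:
jog_arm:
  motion:
    - {"x":0,"y":0,"z":0,"ax":0,"ay":0,"az":-8}
    - {"x":0,"y":0,"z":0,"ax":0,"ay":0,"az":-8}
    - {"x":0,"y":0,"z":0,"ax":0,"ay":0,"az":-3.8}
    - {"x":0,"y":0,"z":0,"ax":0,"ay":8,"az":0}
    - {"x":0,"y":0,"z":0,"ax":0,"ay":8,"az":0}

```text
time_s: 11.0
tool_pos: [0.4828, 0.1188, 0.2346]
tool_rot: [180.0, -16.3, 44.4]
force: [-0.5, 0.7, -1.0]
grip_width: 0.0099
grasp_force: 15.0
```

```bash
python3 - <<'E'
from h import *
plan(place(0,.1),place(0))
E
```

```text
now [0.4828 0.1188 0.2346] [180.  -16.3  44.4] q [ 10. -11. -18. 114. -14.  64. -48.] w 0.0099 gf 15.0 t 11.0
 turn [ 0.1  8.7 -0.2] shift [  4.2 -12.    5.5] | shift in old frame [  4.9 -12.1   4.8]
 turn [0. 0. 0.] shift [ 0. -0. 10.] | shift in old frame [ 0. -0. 10.]
```

Request:
jog_arm:
  motion:
    - {"x":1.2,"y":0,"z":-2.5,"ax":0,"ay":0,"az":0}
    - {"x":1.2,"y":-3,"z":0,"ax":0,"ay":0,"az":0}
    - {"x":1.2,"y":-3,"z":0,"ax":0,"ay":0,"az":0}
    - {"x":1.2,"y":-3,"z":0,"ax":0,"ay":0,"az":0}
    - {"x":0,"y":-3,"z":0,"ax":0,"ay":0,"az":0}

```text
time_s: 11.5
tool_pos: [0.426, 0.233, 0.2724]
tool_rot: [180.0, -16.1, 44.3]
force: [0.6, 0.3, -0.2]
grip_width: 0.0102
grasp_force: 15.0
```

```bash
python3 - <<'E'
from h import *
plan(place(0,.1),place(0))
E
```

```text
now [0.426  0.233  0.2724] [180.  -16.1  44.3] q [  5. -16. -27. 112. -14.  67. -64.] w 0.0102 gf 15.0 t 11.5
 turn [ 0.1  8.9 -0.3] shift [-1.   0.1  7.3] | shift in old frame [0.1 0.1 7.3]
 turn [0. 0. 0.] shift [ 0. -0. 10.] | shift in old frame [ 0. -0. 10.]
```

Request:
jog_arm:
  motion:
    - {"x":0,"y":0.1,"z":2.5,"ax":0,"ay":0,"az":0}
    - {"x":0,"y":0,"z":2.5,"ax":0,"ay":0,"az":0}
    - {"x":0.1,"y":0,"z":2.3,"ax":0,"ay":0,"az":0}
    - {"x":0,"y":0,"z":0,"ax":0,"ay":4.5,"az":-0.1}
    - {"x":0,"y":0,"z":0,"ax":0,"ay":4.4,"az":-0.1}

```text
time_s: 12.0
tool_pos: [0.4419, 0.2455, 0.2008]
tool_rot: [180.0, -25.0, 44.5]
force: [0.5, 0.8, 0.1]
grip_width: 0.0096
grasp_force: 15.0
```

```bash
python3 - <<'E'
from h import *
plan(place(0))
E
```

```text
now [0.4419 0.2455 0.2008] [180.  -25.   44.5] q [  3. -17. -25. 124. -21.  49. -57.] w 0.0096 gf 15.0 t 12.0
 turn [ 0.1  0.  -0.1] shift [ 0.2 -0.1  9.9] | shift in old frame [ 0.2 -0.2  9.9]
```

Request:
jog_arm:
  motion:
    - {"x":0.2,"y":-0.1,"z":2,"ax":0,"ay":0,"az":0}
    - {"x":0,"y":0,"z":2,"ax":0,"ay":0,"az":0}
    - {"x":0,"y":0,"z":2,"ax":0,"ay":0,"az":0}
    - {"x":0,"y":0,"z":2,"ax":0,"ay":0,"az":0}
    - {"x":0,"y":0,"z":1.5,"ax":0,"ay":0,"az":0}

```text
time_s: 12.5
tool_pos: [0.4711, 0.2752, 0.1153]
tool_rot: [179.9, -24.9, 44.5]
force: [0.2, 0.2, -0.2]
grip_width: 0.0095
grasp_force: 15.0
```

Request:
jog_arm:
  motion:
    - {"x":0,"y":0,"z":0.2,"ax":0,"ay":0,"az":0}
    - {"x":0,"y":0,"z":0.2,"ax":0,"ay":0,"az":0}
    - {"x":0,"y":0,"z":0.2,"ax":0,"ay":0,"az":0}
    - {"x":0,"y":0,"z":0.1,"ax":0,"ay":0,"az":0}
    - {"x":0,"y":0,"z":0,"ax":0,"ay":0,"az":0}

```text
time_s: 13.0
tool_pos: [0.4735, 0.2769, 0.11]
tool_rot: [179.9, -24.9, 44.4]
force: [1.1, 0.2, 0.2]
grip_width: 0.0098
grasp_force: 15.0
```

```bash
python3 - <<'E'
from h import *
plan(place(0))
E
```

```text
now [0.4735 0.2769 0.11  ] [179.9 -24.9  44.4] q [  3.  -4. -30. 125. -15.  35. -63.] w 0.0098 gf 15.0 t 13.0
 turn [ 0.2  0.1 -0.2] shift [-0.  -0.1 -0.2] | shift in old frame [-0.  -0.1 -0.2]
```

Request:
jog_arm:
  motion:
    - {"x":0,"y":0,"z":0,"ax":0,"ay":0,"az":0}
    - {"x":0,"y":0,"z":0,"ax":0,"ay":0,"az":0}
    - {"x":0,"y":0,"z":0,"ax":0,"ay":0,"az":0}
    - {"x":0,"y":0,"z":0,"ax":0,"ay":0,"az":0}
    - {"x":0,"y":0,"z":0,"ax":0,"ay":0,"az":0}
  claw: -0.5

```text
time_s: 13.5
tool_pos: [0.4732, 0.2769, 0.1094]
tool_rot: [180.0, -24.9, 44.4]
force: [-0.5, -0.5, -0.4]
grip_width: 0.0215
grasp_force: 0.0
```

Request:
jog_arm:
  motion:
    - {"x":0,"y":0,"z":-2,"ax":0,"ay":0,"az":0}
    - {"x":0,"y":0,"z":-3,"ax":0,"ay":0,"az":0}
    - {"x":0,"y":0,"z":-3,"ax":0,"ay":0,"az":0}
    - {"x":0,"y":0,"z":-2,"ax":0,"ay":-4,"az":0}
    - {"x":0,"y":0,"z":-2,"ax":0,"ay":-6,"az":0}

```text
time_s: 14.0
tool_pos: [0.4369, 0.2407, 0.2197]
tool_rot: [179.8, -14.7, 44.3]
force: [-0.0, 0.2, -0.2]
grip_width: 0.0216
grasp_force: 0.0
```

```bash
python3 - <<'E'
from h import *
o=env.get_obs();p=o["tool_pos"]
plan((p[0],p[1],.235,8.8,0),(.513,.1215,.235,8.8,0),(.513,.1215,.119,8.8,0))
im=env.read_camera("scene");cv2.imwrite("pics/last.png",im[:,:,::-1])
E
```

```text
now [0.4369 0.2407 0.2197] [179.8 -14.7  44.3] q [  5. -11. -30. 115. -12.  61. -67.] w 0.0216 gf 0.0 t 14.0
 turn [ -4.4 -14.2  35.3] shift [-0.   0.  -1.5] | shift in old frame [ 0.4  0.  -1.5]
 turn [0. 0. 0.] shift [ 5.7 12.9  0. ] | shift in old frame [ 5.7 12.9  0. ]
 turn [0. 0. 0.] shift [ 0.  -0.  11.6] | shift in old frame [ 0.  -0.  11.6]
```

Request:
jog_arm:
  motion:
    - {"x":0.4,"y":0,"z":-1.5,"ax":0,"ay":-7.3,"az":0}
    - {"x":0,"y":0,"z":0,"ax":0,"ay":-7.4,"az":0}
    - {"x":0,"y":0,"z":0,"ax":0,"ay":0,"az":8.5}
    - {"x":0,"y":0,"z":0,"ax":0,"ay":0,"az":8.5}
    - {"x":0,"y":0,"z":0,"ax":0,"ay":0,"az":8.5}
  claw: -0.2

```text
time_s: 14.55
tool_pos: [0.4381, 0.2432, 0.2334]
tool_rot: [-179.9, -0.1, 18.6]
force: [0.5, -0.4, 0.0]
grip_width: 0.0347
grasp_force: 0.0
```

Request:
jog_arm:
  motion:
    - {"x":0,"y":0,"z":0,"ax":0,"ay":0,"az":8.5}
    - {"x":0,"y":0,"z":0,"ax":0,"ay":0,"az":1.5}
    - {"x":1.9,"y":4.3,"z":0,"ax":0,"ay":0,"az":0}
    - {"x":1.9,"y":4.3,"z":0,"ax":0,"ay":0,"az":0}
    - {"x":1.9,"y":4.3,"z":0,"ax":0,"ay":0,"az":0}

```text
time_s: 15.05
tool_pos: [0.5151, 0.1229, 0.2344]
tool_rot: [-179.9, -0.2, 9.2]
force: [0.5, 0.2, -0.5]
grip_width: 0.0348
grasp_force: 0.0
```

```bash
python3 - <<'E'
from h import *
plan((.513,.1215,.119,8.8,0))
E
```

```text
now [0.5151 0.1229 0.2344] [-179.9   -0.2    9.2] q [ 11.   5. -29.  99.   2.  77. -99.] w 0.0348 gf 0.0 t 15.05
 turn [-0.1 -0.2  0.4] shift [-0.2  0.1 11.5] | shift in old frame [-0.3  0.1 11.5]
```

Request:
jog_arm:
  motion:
    - {"x":-0.2,"y":0.1,"z":2.9,"ax":0,"ay":0,"az":0.3}
    - {"x":0,"y":0,"z":2.9,"ax":0,"ay":0,"az":0}
    - {"x":0,"y":0,"z":2.9,"ax":0,"ay":0,"az":0}
    - {"x":0,"y":0,"z":2.8,"ax":0,"ay":0,"az":0}
    - {"x":0,"y":0,"z":0,"ax":0,"ay":0,"az":0}

```text
time_s: 15.55
tool_pos: [0.5097, 0.122, 0.1154]
tool_rot: [-179.9, 0.3, 8.7]
force: [-0.3, -0.4, 0.1]
grip_width: 0.0345
grasp_force: 0.0
```

Request:
jog_arm:
  motion:
    - {"x":0,"y":0,"z":0,"ax":0,"ay":0,"az":0}
    - {"x":0,"y":0,"z":0,"ax":0,"ay":0,"az":0}
    - {"x":0,"y":0,"z":0,"ax":0,"ay":0,"az":0}
    - {"x":0,"y":0,"z":0,"ax":0,"ay":0,"az":0}
    - {"x":0,"y":0,"z":0,"ax":0,"ay":0,"az":0}
  claw: -1

```text
time_s: 16.05
tool_pos: [0.5135, 0.1231, 0.1203]
tool_rot: [-179.9, -0.3, 8.6]
force: [-0.4, 0.7, 2.8]
grip_width: 0.0102
grasp_force: 15.0
```

Request:
jog_arm:
  motion:
    - {"x":0,"y":0,"z":-4.5,"ax":0,"ay":0,"az":0}
    - {"x":0,"y":0,"z":-4.5,"ax":0,"ay":0,"az":0}
    - {"x":0,"y":0,"z":-4.5,"ax":0,"ay":0,"az":0}
    - {"x":0,"y":0,"z":0,"ax":0,"ay":0,"az":-8}
    - {"x":0,"y":0,"z":0,"ax":0,"ay":0,"az":-8}

```text
time_s: 16.55
tool_pos: [0.5134, 0.123, 0.2566]
tool_rot: [179.9, -0.4, 24.9]
force: [-0.3, 0.8, -1.0]
grip_width: 0.0097
grasp_force: 15.0
```

Request:
jog_arm:
  motion:
    - {"x":0,"y":0,"z":0,"ax":0,"ay":0,"az":-8}
    - {"x":0,"y":0,"z":0,"ax":0,"ay":0,"az":-8}
    - {"x":0,"y":0,"z":0,"ax":0,"ay":0,"az":-4}
    - {"x":0,"y":0,"z":0,"ax":0,"ay":0,"az":0}
    - {"x":0,"y":0,"z":0,"ax":0,"ay":0,"az":0}

```text
time_s: 17.05
tool_pos: [0.5124, 0.1226, 0.2544]
tool_rot: [180.0, -0.2, 44.5]
force: [0.3, 0.2, 0.5]
grip_width: 0.0101
grasp_force: 15.0
```

```bash
cat >> h.py <<'E'
def tipat(lx,ly,z,tilt,L=.114):
    t=np.radians(tilt);return cupw(lx-L*np.sin(t),ly,z+L*np.cos(t),44.6,tilt)
E
python3 - <<'E'
from h import *
plan(tipat(0,.030,.14,0),tipat(0,.030,.10,10),tipat(.0,.030,.06,10),tipat(.019,.03,.012,25),tipat(.019,.03,.008,25))
E
```

```text
now [0.5124 0.1226 0.2544] [180.   -0.2  44.5] q [ 12.   4. -30.  97.   2.  79. -63.] w 0.0101 gf 15.0 t 17.05
 turn [ 0.  -0.2 -0.1] shift [ 10.8 -16.8   0. ] | shift in old frame [ 10.8 -16.9   0.1]
 turn [ 0. 10.  0.] shift [-2.7  0.   3.8] | shift in old frame [-2.   0.   4.2]
 turn [0. 0. 0.] shift [-0.7 -0.   3.9] | shift in old frame [-0.7 -0.   3.9]
 turn [ 0. 15. -0.] shift [-3.3 -0.   4.8] | shift in old frame [-1.9 -0.   5.4]
 turn [0. 0. 0.] shift [-0.2 -0.   0.4] | shift in old frame [-0.2 -0.   0.4]
```

Request:
jog_arm:
  motion:
    - {"x":0,"y":-4.2,"z":-1,"ax":0,"ay":0,"az":0}
    - {"x":0,"y":-4.2,"z":0,"ax":0,"ay":0,"az":0}
    - {"x":1,"y":-4.2,"z":0,"ax":0,"ay":0,"az":0}
    - {"x":2,"y":-4.2,"z":0,"ax":0,"ay":0,"az":0}
    - {"x":4,"y":0,"z":0,"ax":0,"ay":0,"az":0}

```text
time_s: 17.55
tool_pos: [0.4391, 0.2965, 0.2663]
tool_rot: [179.9, -0.2, 45.0]
force: [0.3, -0.8, 0.4]
grip_width: 0.0095
grasp_force: 15.0
```

Request:
jog_arm:
  motion:
    - {"x":3.8,"y":0,"z":0,"ax":0,"ay":0,"az":0}
    - {"x":0,"y":0,"z":1,"ax":0,"ay":0,"az":0}
    - {"x":-1,"y":0,"z":2,"ax":0,"ay":5,"az":0}
    - {"x":-1,"y":0,"z":2,"ax":0,"ay":5,"az":0}
    - {"x":0,"y":0,"z":0,"ax":0,"ay":0,"az":0}

```text
time_s: 18.05
tool_pos: [0.4524, 0.2992, 0.2066]
tool_rot: [180.0, -9.4, 44.4]
force: [-0.3, -1.3, -0.2]
grip_width: 0.0101
grasp_force: 15.0
```

```bash
python3 - <<'E'
from h import *
plan(tipat(.0,.030,.06,10),tipat(.019,.03,.012,25),tipat(.019,.03,.008,25))
E
```

```text
now [0.4524 0.2992 0.2066] [180.   -9.4  44.4] q [  6.   0. -41. 106.  -1.  64. -80.] w 0.0101 gf 15.0 t 18.05
 turn [ 0.1  0.6 -0.2] shift [ 0.1 -0.1  3.5] | shift in old frame [ 0.1 -0.1  3.5]
 turn [ 0. 15. -0.] shift [-3.3 -0.   4.8] | shift in old frame [-1.9 -0.   5.4]
 turn [0. 0. 0.] shift [-0.2 -0.   0.4] | shift in old frame [-0.2 -0.   0.4]
```

Request:
jog_arm:
  motion:
    - {"x":0,"y":-0.1,"z":1.8,"ax":0,"ay":0.6,"az":0}
    - {"x":0.1,"y":0,"z":1.7,"ax":0,"ay":0,"az":0}
    - {"x":-0.6,"y":0,"z":1.8,"ax":0,"ay":5,"az":0}
    - {"x":-0.8,"y":0,"z":1.7,"ax":0,"ay":5,"az":0}
    - {"x":-1.1,"y":0,"z":1.7,"ax":0,"ay":5,"az":0}

```text
time_s: 18.55
tool_pos: [0.4568, 0.3048, 0.1233]
tool_rot: [179.9, -26.0, 44.6]
force: [-2.4, 0.8, 1.1]
grip_width: 0.0099
grasp_force: 15.0
```

```bash
python3 - <<'E'
from h import *
plan(tipat(.019,.03,.008,25))
E
```

```text
now [0.4568 0.3048 0.1233] [179.9 -26.   44.6] q [  8.  -6. -38. 126. -17.  35. -65.] w 0.0099 gf 15.0 t 18.55
 turn [ 0.1 -1.   0. ] shift [-1.4  0.   0.7] | shift in old frame [-1.4  0.   0.7]
```

Request:
jog_arm:
  motion:
    - {"x":-0.7,"y":0,"z":0,"ax":0,"ay":-0.5,"az":0}
    - {"x":-0.7,"y":0,"z":0,"ax":0,"ay":-0.5,"az":0}
    - {"x":0,"y":0,"z":0.2,"ax":0,"ay":0,"az":0}
    - {"x":0,"y":0,"z":0.2,"ax":0,"ay":0,"az":0}
    - {"x":0,"y":0,"z":0,"ax":0,"ay":0,"az":0}

```text
time_s: 19.05
tool_pos: [0.4495, 0.298, 0.114]
tool_rot: [180.0, -24.9, 44.7]
force: [0.1, 0.3, -0.7]
grip_width: 0.0098
grasp_force: 15.0
```

```bash
python3 - <<'E'
from h import *
plan(tipat(.019,.03,.008,25))
E
```

```text
now [0.4495 0.298  0.114 ] [180.  -24.9  44.7] q [  8.  -6. -38. 126. -16.  35. -65.] w 0.0098 gf 15.0 t 19.05
 turn [0.  0.1 0.1] shift [-0.1  0.1  0.3] | shift in old frame [-0.1  0.1  0.3]
```

Request:
jog_arm:
  motion:
    - {"x":0,"y":0,"z":0.2,"ax":0,"ay":0,"az":0}
    - {"x":0,"y":0,"z":0.2,"ax":0,"ay":0,"az":0}
    - {"x":0,"y":0,"z":0,"ax":0,"ay":0,"az":0}
    - {"x":0,"y":0,"z":0,"ax":0,"ay":0,"az":0}
    - {"x":0,"y":0,"z":0,"ax":0,"ay":0,"az":0}

```text
time_s: 19.55
tool_pos: [0.4496, 0.2979, 0.1093]
tool_rot: [179.9, -24.8, 44.6]
force: [-0.3, -0.0, 1.8]
grip_width: 0.0102
grasp_force: 15.0
```

Request:
jog_arm:
  motion:
    - {"x":0,"y":0,"z":0,"ax":0,"ay":0,"az":0}
    - {"x":0,"y":0,"z":0,"ax":0,"ay":0,"az":0}
    - {"x":0,"y":0,"z":0,"ax":0,"ay":0,"az":0}
    - {"x":0,"y":0,"z":0,"ax":0,"ay":0,"az":0}
    - {"x":0,"y":0,"z":0,"ax":0,"ay":0,"az":0}
  claw: -0.5

```text
time_s: 20.05
tool_pos: [0.4493, 0.2976, 0.1089]
tool_rot: [180.0, -24.7, 44.6]
force: [0.2, -0.4, -1.1]
grip_width: 0.0214
grasp_force: 0.0
```

Request:
jog_arm:
  motion:
    - {"x":0,"y":0,"z":-2,"ax":0,"ay":0,"az":0}
    - {"x":0,"y":0,"z":-2,"ax":0,"ay":0,"az":0}
    - {"x":0,"y":0,"z":-2,"ax":0,"ay":0,"az":0}
    - {"x":0,"y":0,"z":-3,"ax":0,"ay":-7,"az":0}
    - {"x":0,"y":0,"z":-3,"ax":0,"ay":-7,"az":0}

```text
time_s: 20.55
tool_pos: [0.4145, 0.2627, 0.2198]
tool_rot: [179.8, -10.4, 44.5]
force: [0.2, 2.0, 0.2]
grip_width: 0.0217
grasp_force: 0.0
```

Request:
jog_arm:
  motion:
    - {"x":0,"y":0,"z":-2,"ax":0,"ay":-7,"az":0}
    - {"x":0,"y":0,"z":0,"ax":0,"ay":-4,"az":0}
    - {"x":0,"y":0,"z":0,"ax":0,"ay":0,"az":0}
    - {"x":0,"y":0,"z":0,"ax":0,"ay":0,"az":0}
    - {"x":0,"y":0,"z":0,"ax":0,"ay":0,"az":0}

```text
time_s: 21.05
tool_pos: [0.4125, 0.2616, 0.2382]
tool_rot: [180.0, 0.3, 44.6]
force: [0.2, 0.1, -0.1]
grip_width: 0.0216
grasp_force: 0.0
```

```bash
python3 - <<'E'
from h import *
plan()
im=env.read_camera("scene")[:,:,::-1]
a=cv2.resize(im[140:230,180:260],(400,450),interpolation=cv2.INTER_CUBIC)   # x5
b=cv2.resize(im[195:255,235:305],(400,343),interpolation=cv2.INTER_CUBIC)  # x5.714
o=np.zeros((450,800,3),np.uint8);o[:,:400]=a;o[:343,400:]=b;cv2.imwrite("pics/s5.png",o)
cv2.imwrite("pics/raw5.png",im)
E
```

```text
now [0.4125 0.2616 0.2382] [180.    0.3  44.6] q [  9.  -0. -44. 102.   0.  78. -80.] w 0.0216 gf 0.0 t 21.05
```

View pics/s5.png

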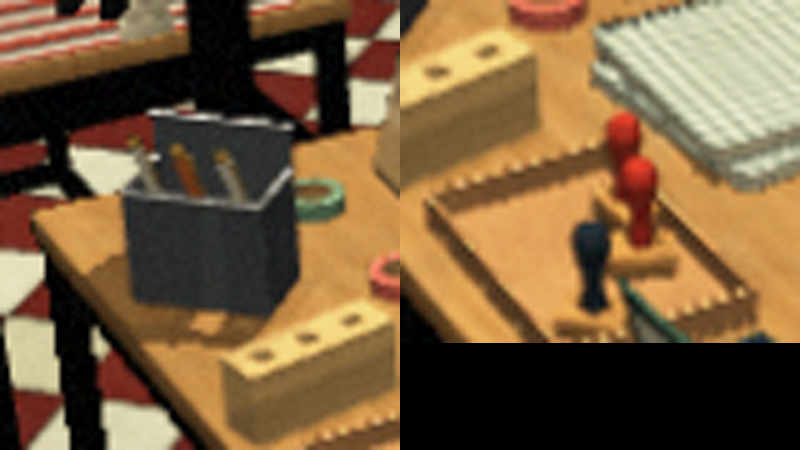

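All three pens lean over the front rim at about (145,165), (188,170), (232,175), and the block is empty. The three stamps still stand in the box. Next I'll make one mosaic of each stamp from both cameras, with head positions found by colour.

```bash
python3 - <<'E'
from h import *
from scipy.optimize import least_squares
ims={n:env.read_camera(n) for n in("top","scene")}
heads={}
g={"A":(.5187,.0245),"B":(.5164,-.0404),"C":(.4678,-.0789)}
o=np.zeros((520,780,3),np.uint8)
cen={}
for n in ims:
    im=ims[n].astype(int);hsv=cv2.cvtColor(ims[n],cv2.COLOR_RGB2HSV)
    red=(((hsv[...,0]<8)|(hsv[...,0]>172))&(hsv[...,1]>170)&(hsv[...,2]>90)).astype(np.uint8)
    blue=((im[...,2]>im[...,0]+8)&(im[...,0]<60)).astype(np.uint8)
    for k in g:
        m=red if k!="C" else blue;e=proj(n,[*g[k],.058])
        N,l,st,c=cv2.connectedComponentsWithStats(m)
        d=[(np.hypot(*(c[i]-e)),i) for i in range(1,N) if st[i,4]>4];d.sort()
        print(n,k,"exp",e.round(1),[(c[i].round(1),st[i].tolist()) for _,i in d[:2]])
for i,k in enumerate("ABC"):
    for j,n in enumerate(("top","scene")):
        s=13 if n=="top" else 10;h=130//s
        u,v=proj(n,[*g[k],.03]).round().astype(int)
        print(k,n,"crop origin",u-h,v-h,"scale",260/(2*h))
        o[j*260:j*260+260,i*260:i*260+260]=cv2.resize(ims[n][v-h:v+h,u-h:u+h,::-1],(260,260),interpolation=cv2.INTER_CUBIC)
cv2.imwrite("pics/m1.png",o)
for n in ims: np.save(f"{n}.npy",ims[n])
E
```

```text
top A exp [251.1 219.3] [(array([258.9, 215.2]), [257, 213, 5, 5, 18]), (array([272.7, 219.9]), [271, 218, 5, 5, 18])]
top B exp [272.2 219.7] [(array([272.7, 219.9]), [271, 218, 5, 5, 18]), (array([258.9, 215.2]), [257, 213, 5, 5, 18])]
top C exp [285.  235.3] [(array([285. , 235.3]), [284, 234, 3, 3, 7]), (array([315.7, 224.7]), [302, 216, 28, 19, 490])]
scene A exp [265.9 215.7] [(array([275.3, 225.1]), [271, 215, 9, 23, 109]), (array([265. , 197.2]), [264, 196, 3, 3, 6])]
scene B exp [275.8 225.7] [(array([275.3, 225.1]), [271, 215, 9, 23, 109]), (array([265. , 197.2]), [264, 196, 3, 3, 6])]
scene C exp [267.5 236.9] [(array([268.1, 236. ]), [266, 234, 5, 5, 19]), (array([301.5, 265.5]), [289, 254, 28, 24, 333])]
A top crop origin 242 210 scale 13.0
A scene crop origin 253 211 scale 10.0
B top crop origin 262 211 scale 13.0
B scene crop origin 263 221 scale 10.0
C top crop origin 275 226 scale 13.0
C scene crop origin 255 232 scale 10.0
```

View pics/m1.png

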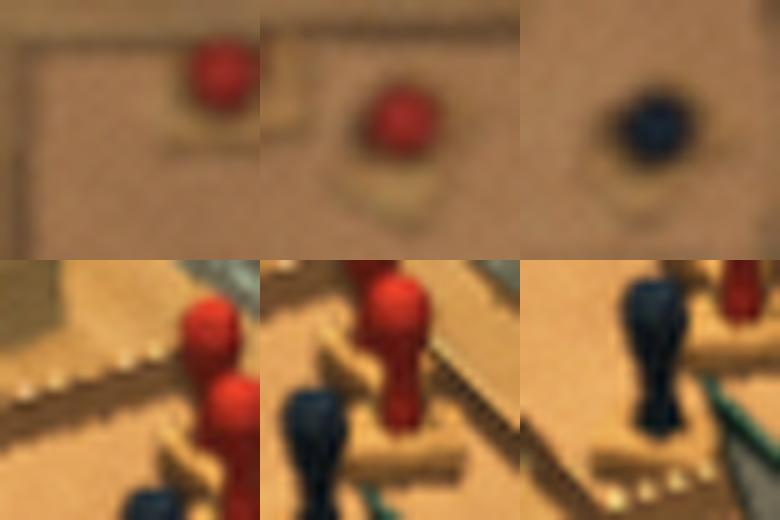

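A has been knocked towards the back wall: its head is now at top (258.9,215.2). B and C are unmoved. I'll fit foot yaws by scanning the colour contrast of the projected foot.

```bash
cat > yaw.py <<'E'
from h import *
def foot(n,x,y,yaw,K,z=.017,g=0,org=(0,0)):
    c,s=np.cos(yaw),np.sin(yaw);a,b=.012+g,.018+g
    return np.array([(proj(n,[x+c*p-s*q,y+s*p+c*q,z])-org+.5)*K-.5 for p,q in((a,b),(-a,b),(-a,-b),(a,-b))])
def fit(im,x0,y0,n="top",K=8,sc=.004):
    u,v=proj(n,[x0,y0,.03]).astype(int);h=14;org=(u-h,v-h)
    cr=cv2.resize(im[v-h:v+h,u-h:u+h],None,fx=K,fy=K,interpolation=cv2.INTER_CUBIC).astype(float)
    f=cr[...,1]/(cr[...,0]+1)+0*cr[...,2]
    mask=np.ones(f.shape,np.uint8)
    pts=[]
    for zz in np.linspace(.017,.069,12):
        q=(proj(n,[x0,y0,zz])-org+.5)*K-.5;r=.012*466/1.4*K
        cv2.circle(mask,tuple(int(t) for t in q),int(r),0,-1)
    best=[]
    for dx in np.arange(-.006,.0061,.002):
     for dy in np.arange(-.006,.0061,.002):
      for d in range(0,180,5):
        m=np.zeros_like(mask);cv2.fillConvexPoly(m,foot(n,x0+dx,y0+dy,np.radians(d),K,org=org).round().astype(np.int32),1)
        o=np.zeros_like(mask);cv2.fillConvexPoly(o,foot(n,x0+dx,y0+dy,np.radians(d),K,g=.005,org=org).round().astype(np.int32),1)
        i=(m&mask)>0;r=((o-m)&mask)>0
        best.append((f[i].mean()-f[r].mean()-5*np.hypot(dx,dy)*.2,d,dx,dy))
    best.sort(reverse=True);return best
E
python3 - <<'E'
from yaw import *
t=np.load("top.npy")
for k,uv in (("A",(258.9,215.2)),("B",(272.7,219.9)),("C",(285,235.3))):
    p=atz("top",uv,.062);print(k,p.round(4));b=fit(t,p[0],p[1])
    print([(round(s,4),d,round(x*1e3),round(y*1e3)) for s,d,x,y in b[:10:2]])
    print("by yaw",{d:round(max(s for s,dd,_,_ in b if dd==d),3) for d in range(0,180,15)})
for k,uv in (("B",(275.6,220)),("C",(268.1,236))): print(k,atz("scene",uv,.060).round(4))
E
```

```text
A [5.304e-01 1.000e-04 6.200e-02]
[(np.float64(0.0055), 110, 6, 2), (np.float64(0.0052), 115, 6, 2), (np.float64(0.0043), 105, 6, 4), (np.float64(0.0042), 100, 6, 4), (np.float64(0.0037), 85, 6, 4)]
by yaw {0: np.float64(0.0), 15: np.float64(0.001), 30: np.float64(0.003), 45: np.float64(0.0), 60: np.float64(0.002), 75: np.float64(0.003), 90: np.float64(0.003), 105: np.float64(0.005), 120: np.float64(0.002), 135: np.float64(-0.001), 150: np.float64(-0.001), 165: np.float64(0.001)}
B [ 0.5152 -0.042   0.062 ]
[(np.float64(0.0113), 90, 0, 0), (np.float64(0.0102), 105, 0, 0), (np.float64(0.01), 85, 0, 0), (np.float64(0.0099), 90, -2, 0), (np.float64(0.0097), 95, 0, 2)]
by yaw {0: np.float64(0.001), 15: np.float64(0.001), 30: np.float64(0.003), 45: np.float64(0.006), 60: np.float64(0.009), 75: np.float64(0.009), 90: np.float64(0.011), 105: np.float64(0.01), 120: np.float64(0.006), 135: np.float64(0.002), 150: np.float64(0.0), 165: np.float64(0.001)}
C [ 0.4673 -0.0789  0.062 ]
[(np.float64(0.0043), 90, 0, 0), (np.float64(0.0037), 85, 0, 0), (np.float64(0.0029), 80, 0, 0), (np.float64(0.0025), 90, 0, 2), (np.float64(0.0024), 80, -2, 2)]
by yaw {0: np.float64(-0.006), 15: np.float64(-0.003), 30: np.float64(-0.002), 45: np.float64(-0.001), 60: np.float64(0.002), 75: np.float64(0.002), 90: np.float64(0.004), 105: np.float64(0.0), 120: np.float64(-0.002), 135: np.float64(-0.005), 150: np.float64(-0.006), 165: np.float64(-0.006)}
B [ 0.5299 -0.0154  0.06  ]
C [ 0.4699 -0.0785  0.06  ]
```

```bash
cat >> yaw.py <<'E'
def avg(n,N=12): return np.mean([env.read_camera(n).astype(np.float32) for _ in range(N)],0)
E
python3 - <<'E'
from yaw import *
T=avg("top");S=avg("scene");np.save("T.npy",T);np.save("S.npy",S)
H={"A":(258.9,215.2),"B":(272.7,219.9),"C":(285,235.3)}
o=np.zeros((520,780,3),np.uint8)
for i,k in enumerate("ABC"):
    p=atz("top",H[k],.062);b=fit(T,p[0],p[1])
    print(k,[(round(s,4),d,round(x*1e3),round(y*1e3)) for s,d,x,y in b[:10:2]])
    print("by yaw",{d:round(float(max(s for s,dd,_,_ in b if dd==d)),3) for d in range(0,180,15)})
    for j,(n,I) in enumerate((("top",T),("scene",S))):
        u,v=proj(n,[p[0],p[1],.025]).round().astype(int);h=10
        c=cv2.resize(I[v-h:v+h,u-h:u+h],(260,260),interpolation=cv2.INTER_CUBIC)
        c=(c-c.reshape(-1,3).mean(0))*1.6+120; o[j*260:j*260+260,i*260:i*260+260]=c.clip(0,255)[...,::-1]
        print(k,n,"org",u-h,v-h)
cv2.imwrite("pics/m2.png",o)
E
```

```text
A [(np.float64(0.0059), 105, 6, 2), (np.float64(0.0055), 110, 6, 2), (np.float64(0.0054), 80, 6, 4), (np.float64(0.0054), 115, 6, 2), (np.float64(0.0051), 105, 6, 4)]
by yaw {0: -0.001, 15: -0.0, 30: 0.001, 45: -0.001, 60: 0.0, 75: 0.005, 90: 0.005, 105: 0.006, 120: 0.004, 135: 0.001, 150: 0.002, 165: 0.002}
A top org 250 207
A scene org 264 218
B [(np.float64(0.0106), 90, 0, 0), (np.float64(0.0101), 85, 0, 0), (np.float64(0.0095), 80, 0, 0), (np.float64(0.0088), 75, 0, 0), (np.float64(0.0086), 95, -2, 0)]
by yaw {0: -0.001, 15: -0.0, 30: 0.001, 45: 0.004, 60: 0.005, 75: 0.009, 90: 0.011, 105: 0.009, 120: 0.004, 135: 0.001, 150: -0.002, 165: -0.001}
B top org 263 211
B scene org 266 226
C [(np.float64(0.0032), 80, 0, 0), (np.float64(0.0027), 85, 0, 0), (np.float64(0.0022), 65, 0, 0), (np.float64(0.0015), 60, 0, 0), (np.float64(0.0013), 85, 2, 0)]
by yaw {0: -0.006, 15: -0.003, 30: -0.002, 45: -0.001, 60: 0.002, 75: 0.003, 90: 0.002, 105: -0.001, 120: -0.003, 135: -0.005, 150: -0.005, 165: -0.005}
C top org 275 226
C scene org 258 237
```

View pics/m2.png

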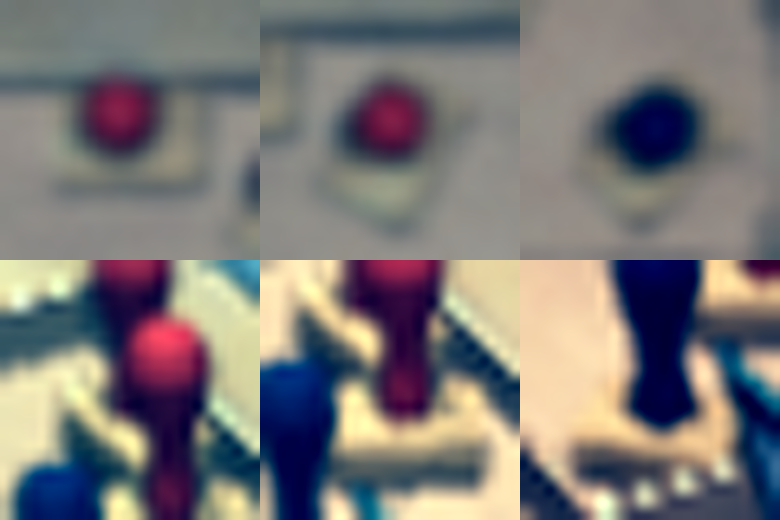

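The averaged mosaic resolves the feet: A is square with the box, long side along world y. B has corners about (62,185), (140,228), (195,105) in its tile, and C about (65,165), (120,228), (222,142). I'll fit the corners and check them against the scene extents.

```bash
python3 - <<'E'
from yaw import *
from scipy.optimize import least_squares
M={"A":((250,207),[(55,185),(205,184)],[(-1,1),(-1,-1)],(.5304,0)),"B":((263,211),[(62,185),(140,228),(195,105)],[(1,1),(-1,1),(-1,-1)],(.5152,-.042)),"C":((275,226),[(65,165),(120,228),(222,142)],[(1,1),(-1,1),(-1,-1)],(.4673,-.0789))}
so={"A":(264,218),"B":(266,226),"C":(258,237)}
for k,(org,px,cs_,h) in M.items():
    px=[np.array(org)+(np.array(p)+.5)/13-.5 for p in px]
    def f(p):
        c,s=np.cos(p[2]),np.sin(p[2]);o=[]
        for uv,(a,b) in zip(px,cs_): a*=.012;b*=.018;o+=list(proj("top",[p[0]+c*a-s*b,p[1]+s*a+c*b,.017])-uv)
        return o+[(p[0]-h[0])*150,(p[1]-h[1])*150]
    r=min((least_squares(f,[*h,t]) for t in np.radians(range(-180,180,20))),key=lambda r:r.cost)
    print(k,r.x[:2].round(4),np.degrees(r.x[2]).round(0)%180,"cost",r.cost.round(2))
    for d in (round(np.degrees(r.x[2])),):
      for z in(.017,.003): print("   scene tile corners",z,foot("scene",r.x[0],r.x[1],np.radians(d),13,z=z,org=so[k]).round(0).tolist())
E
```

```text
A [0.531  0.0006] 179.0 cost 0.01
   scene tile corners 0.017 [[140.0, 107.0], [51.0, 135.0], [123.0, 208.0], [214.0, 179.0]]
   scene tile corners 0.003 [[142.0, 157.0], [53.0, 185.0], [125.0, 258.0], [215.0, 229.0]]
B [ 0.5157 -0.0399] 64.0 cost 0.88
   scene tile corners 0.017 [[53.0, 130.0], [58.0, 188.0], [217.0, 179.0], [209.0, 121.0]]
   scene tile corners 0.003 [[55.0, 180.0], [60.0, 239.0], [218.0, 230.0], [211.0, 171.0]]
C [ 0.4662 -0.0804] 40.0 cost 0.95
   scene tile corners 0.017 [[77.0, 121.0], [36.0, 181.0], [191.0, 211.0], [229.0, 150.0]]
   scene tile corners 0.003 [[80.0, 172.0], [39.0, 233.0], [193.0, 264.0], [231.0, 202.0]]
```

```bash
cat >> h.py <<'E'
def cell(ly,z,yaw):
    t=np.radians(10.0);return (.4731-np.sin(t)*ly,-.3383+np.cos(t)*ly,z,yaw,0)
E
python3 - <<'E'
from h import *
plan((.4666,-.0798,.18,40,0),(.4666,-.0798,.031,40,0))
E
```

```text
now [0.4133 0.2623 0.2389] [180.    0.2  44.6] q [  9.   0. -44. 102.   0.  78. -80.] w 0.0216 gf 0.0 t 22.4
 turn [0.1 0.2 4.6] shift [-17.9  29.6   5.9] | shift in old frame [-20.2  28.1   6. ]
 turn [0. 0. 0.] shift [-0.  -0.  14.9] | shift in old frame [-0.  -0.  14.9]
```

Request:
jog_arm:
  motion:
    - {"x":0,"y":0,"z":0,"ax":0,"ay":0.2,"az":4.6}
    - {"x":-2.5,"y":4.2,"z":0,"ax":0,"ay":0,"az":0}
    - {"x":-2.5,"y":4.2,"z":0,"ax":0,"ay":0,"az":0}
    - {"x":-2.5,"y":4.2,"z":0,"ax":0,"ay":0,"az":0}
    - {"x":-2.5,"y":4.2,"z":0,"ax":0,"ay":0,"az":0}
  claw: -0.15
  squeeze: 25

```text
time_s: 22.9
tool_pos: [0.4448, 0.0674, 0.2395]
tool_rot: [179.9, 0.0, 40.0]
force: [1.9, 0.2, -0.4]
grip_width: 0.0371
grasp_force: 0.0
```

Request:
jog_arm:
  motion:
    - {"x":-2.6,"y":4.2,"z":0,"ax":0,"ay":0,"az":0}
    - {"x":-2.6,"y":4.2,"z":2,"ax":0,"ay":0,"az":0}
    - {"x":-2.6,"y":4.2,"z":2,"ax":0,"ay":0,"az":0}
    - {"x":0,"y":0,"z":2,"ax":0,"ay":0,"az":0}
    - {"x":0,"y":0,"z":0,"ax":0,"ay":0,"az":0}

```text
time_s: 23.4
tool_pos: [0.463, -0.0724, 0.1791]
tool_rot: [-179.8, 0.2, 39.8]
force: [-0.3, 0.9, -0.4]
grip_width: 0.0371
grasp_force: 0.0
```

```bash
python3 - <<'E'
from h import *
plan((.4666,-.0798,.031,40,0))
E
```

```text
now [ 0.463  -0.0724  0.1791] [-179.8    0.2   39.8] q [ 28.  -1. -22. 110.  -0.  71. -44.] w 0.0371 gf 0.0 t 23.4
 turn [-0.2  0.2 -0.2] shift [-0.2  0.8 14.8] | shift in old frame [-0.1  0.9 14.8]
```

Request:
jog_arm:
  motion:
    - {"x":-0.2,"y":0.8,"z":3,"ax":0,"ay":0,"az":0}
    - {"x":0,"y":0,"z":3.5,"ax":0,"ay":0,"az":0}
    - {"x":0,"y":0,"z":3.5,"ax":0,"ay":0,"az":0}
    - {"x":0,"y":0,"z":3,"ax":0,"ay":0,"az":0}
    - {"x":0,"y":0,"z":1.8,"ax":0,"ay":0,"az":0}

```text
time_s: 23.9
tool_pos: [0.4682, -0.0773, 0.0327]
tool_rot: [-180.0, 0.1, 40.2]
force: [0.8, -0.7, 0.3]
grip_width: 0.0368
grasp_force: 0.0
```

Request:
jog_arm:
  motion:
    - {"x":0,"y":0,"z":0,"ax":0,"ay":0,"az":0}
    - {"x":0,"y":0,"z":0,"ax":0,"ay":0,"az":0}
    - {"x":0,"y":0,"z":0,"ax":0,"ay":0,"az":0}
    - {"x":0,"y":0,"z":0,"ax":0,"ay":0,"az":0}
    - {"x":0,"y":0,"z":0,"ax":0,"ay":0,"az":0}
  claw: -1

```text
time_s: 24.4
tool_pos: [0.4704, -0.0788, 0.0356]
tool_rot: [179.8, -0.1, 40.0]
force: [-1.1, 0.7, 7.1]
grip_width: 0.0183
grasp_force: 24.5
```

Request:
jog_arm:
  motion:
    - {"x":0,"y":0,"z":-3,"ax":0,"ay":0,"az":0}
    - {"x":0,"y":0,"z":-3,"ax":0,"ay":0,"az":0}
    - {"x":0,"y":0,"z":-4,"ax":0,"ay":0,"az":0}
    - {"x":0,"y":0,"z":-3,"ax":0,"ay":0,"az":0}
    - {"x":0,"y":0,"z":0,"ax":0,"ay":0,"az":0}

```text
time_s: 24.9
tool_pos: [0.4718, -0.0794, 0.1688]
tool_rot: [179.5, -0.3, 40.0]
force: [0.7, -0.5, -0.4]
grip_width: 0.0181
grasp_force: 24.9
```

```bash
python3 - <<'E'
from h import *
plan(cell(.057,.16,100),cell(.057,.032,100))
E
```

```text
now [ 0.4718 -0.0794  0.1688] [179.5  -0.3  40. ] q [ 28.  -0. -22. 111.   0.  69. -44.] w 0.0181 gf 24.9 t 24.9
 turn [  0.6   0.  -60. ] shift [-19.8  -4.4   0.9] | shift in old frame [-13.7  15.    0.9]
 turn [0. 0. 0.] shift [ 0.  -0.  12.8] | shift in old frame [ 0.  -0.  12.8]
```

Request:
jog_arm:
  motion:
    - {"x":-3.4,"y":3.7,"z":0,"ax":0,"ay":0,"az":0}
    - {"x":-3.4,"y":3.7,"z":0,"ax":0,"ay":0,"az":0}
    - {"x":-3.4,"y":3.8,"z":0,"ax":0,"ay":0,"az":0}
    - {"x":-3.5,"y":3.8,"z":0,"ax":0,"ay":0,"az":0}
    - {"x":0,"y":0,"z":0,"ax":0,"ay":0,"az":-8.5}

```text
time_s: 25.4
tool_pos: [0.4571, -0.2873, 0.163]
tool_rot: [179.9, 0.3, 48.0]
force: [-0.0, 1.1, -1.1]
grip_width: 0.0183
grasp_force: 24.9
```

Request:
jog_arm:
  motion:
    - {"x":0,"y":0,"z":0,"ax":0,"ay":0,"az":-8.5}
    - {"x":0,"y":0,"z":0,"ax":0,"ay":0,"az":-8.5}
    - {"x":0,"y":0,"z":0,"ax":0,"ay":0,"az":-8.5}
    - {"x":0,"y":0,"z":0,"ax":0,"ay":0,"az":-8.5}
    - {"x":0,"y":0,"z":0,"ax":0,"ay":0,"az":-8.5}

```text
time_s: 25.9
tool_pos: [0.4597, -0.2784, 0.1631]
tool_rot: [-179.9, 0.0, 91.4]
force: [0.7, 0.3, -1.3]
grip_width: 0.0181
grasp_force: 24.9
```

Request:
jog_arm:
  motion:
    - {"x":0,"y":0,"z":0,"ax":0,"ay":0,"az":-8.5}
    - {"x":0,"y":0,"z":0,"ax":0,"ay":0,"az":-0.5}
    - {"x":0,"y":0,"z":0,"ax":0,"ay":0,"az":0}
    - {"x":0,"y":0,"z":0,"ax":0,"ay":0,"az":0}
    - {"x":0,"y":0,"z":0,"ax":0,"ay":0,"az":0}

```text
time_s: 26.4
tool_pos: [0.4602, -0.2786, 0.1639]
tool_rot: [-180.0, 0.1, 99.9]
force: [-0.2, 0.0, -0.7]
grip_width: 0.018
grasp_force: 24.9
```

```bash
python3 - <<'E'
from yaw import *
plan(cell(.057,.09,100),cell(.057,.037,100))
# look at held stamp & tray
T=avg("top",8);S=avg("scene",8)
p=env.get_obs()["tool_pos"];u,v=proj("scene",p-[0,0,.01]).round().astype(int);h=15
a=cv2.resize(S[v-h:v+h,u-h:u+h],(400,400),interpolation=cv2.INTER_CUBIC)
print("scene org",u-h,v-h,13.33)
u,v=proj("scene",[.4731,-.3383,.02]).round().astype(int);h=30
b=cv2.resize(S[v-h:v+h,u-h:u+h],(400,400),interpolation=cv2.INTER_CUBIC)
print("tray org",u-h,v-h,6.667)
cv2.imwrite("pics/m3.png",np.hstack([a,b])[...,::-1])
for d in(85,100,115): print(d,foot("scene",p[0],p[1],np.radians(d),13.33,z=p[2]-.018,org=(proj("scene",p-[0,0,.01]).round()-15)).round(0).tolist())
E
```

```text
now [ 0.4602 -0.2786  0.1639] [-1.80e+02  1.00e-01  9.99e+01] q [ 42.   8. -15. 103.   2.  69.  36.] w 0.018 gf 24.9 t 26.4
 turn [-0.   0.1 -0.1] shift [-0.4  0.2  7.4] | shift in old frame [-0.4  0.2  7.4]
 turn [0. 0. 0.] shift [ 0.  -0.   5.3] | shift in old frame [ 0.  -0.   5.3]
scene org 289 229 13.33
tray org 291 270 6.667
85 [[86.0, 236.0], [148.0, 306.0], [329.0, 253.0], [265.0, 184.0]]
100 [[87.0, 254.0], [178.0, 314.0], [328.0, 234.0], [236.0, 177.0]]
115 [[95.0, 272.0], [211.0, 316.0], [319.0, 217.0], [205.0, 175.0]][ WARN:0@29.128] global loadsave.cpp:1063 imwrite_ Unsupported depth image for selected encoder is fallbacked to CV_8U.
```

View pics/m3.png

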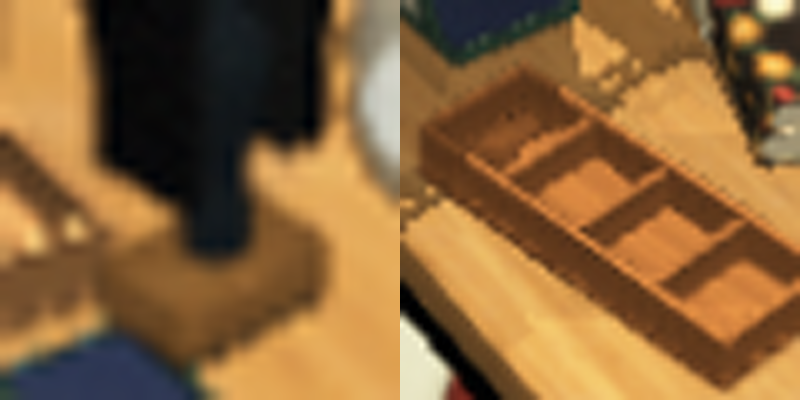

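The held foot's corners at (103,262), (190,315), (325,235) match the prediction for yaw 100. The tray corners read about (22,127), (122,68), (328,350) in the right half; checking those.

```bash
python3 - <<'E'
from h import *
t=np.radians(10);c,s=np.cos(t),np.sin(t)
for l,m in (((-.028,.078),(22,127)),((.028,.078),(122,68)),((-.028,-.078),(328,350))):
    w=np.array([.4731+c*l[0]-s*l[1],-.3383+s*l[0]+c*l[1],.025])
    uv=np.array([291,270])+(np.array(m)+.5)/6.667-.5
    print("fit corner",w.round(4),"scene corner",atz("scene",uv,.025).round(4))
E
```

```text
fit corner [ 0.432  -0.2663  0.025 ] scene corner [ 0.4349 -0.273   0.025 ]
fit corner [ 0.4871 -0.2566  0.025 ] scene corner [ 0.4856 -0.2636  0.025 ]
fit corner [ 0.4591 -0.42    0.025 ] scene corner [ 0.4625 -0.4275  0.025 ]
```

Request:
jog_arm:
  motion:
    - {"x":-0.4,"y":0.2,"z":2,"ax":0,"ay":0,"az":0}
    - {"x":0,"y":0,"z":3,"ax":0,"ay":0,"az":0}
    - {"x":0,"y":0,"z":2,"ax":0,"ay":0,"az":0}
    - {"x":0,"y":0,"z":0.4,"ax":0,"ay":0,"az":0}
    - {"x":0,"y":0,"z":0,"ax":0,"ay":0,"az":0}

```text
time_s: 27.7
tool_pos: [0.4627, -0.2821, 0.0897]
tool_rot: [-179.9, 0.0, 100.0]
force: [-0.1, 0.3, -0.7]
grip_width: 0.0182
grasp_force: 24.9
```

```bash
cat > tray.py <<'E'
from h import *
from scipy.optimize import minimize
T,S=np.load("T.npy"),np.load("S.npy")
def pts(p,y):
    c,s=np.cos(p[2]),np.sin(p[2]);return c,s
for n,I in(("top",T),("scene",S)):
    g=I.mean(2);t=np.radians(10);c,s=np.cos(t),np.sin(t)
    out=[]
    ys=np.arange(-.095,.0951,.003)
    for ly in ys:
        v=[]
        for lx in np.linspace(-.018,.018,9):
            u=proj(n,[.4731+c*lx-s*ly,-.3383+s*lx+c*ly,.025]);v.append(cv2.getRectSubPix(g.astype(np.float32),(1,1),(float(u[0]),float(u[1])))[0,0])
        out.append(np.mean(v))
    print(n,"along y:",[(int(round(y*1e3)),int(o)) for y,o in zip(ys,out)])
    out=[];xs=np.arange(-.045,.0451,.003)
    for lx in xs:
        v=[]
        for ly in np.linspace(-.07,.07,40):
            u=proj(n,[.4731+c*lx-s*ly,-.3383+s*lx+c*ly,.025]);v.append(cv2.getRectSubPix(g.astype(np.float32),(1,1),(float(u[0]),float(u[1])))[0,0])
        out.append(np.mean(v))
    print(n,"along x:",[(int(round(y*1e3)),int(o)) for y,o in zip(xs,out)])
E
python3 tray.py
```

```text
top along y: [(-95, 103), (-92, 103), (-89, 103), (-86, 103), (-83, 98), (-80, 85), (-77, 63), (-74, 60), (-71, 79), (-68, 96), (-65, 101), (-62, 101), (-59, 101), (-56, 101), (-53, 101), (-50, 101), (-47, 101), (-44, 97), (-41, 83), (-38, 67), (-35, 73), (-32, 90), (-29, 100), (-26, 102), (-23, 101), (-20, 101), (-17, 101), (-14, 102), (-11, 102), (-8, 101), (-5, 93), (-2, 77), (1, 68), (4, 80), (7, 95), (10, 101), (13, 102), (16, 101), (19, 102), (22, 102), (25, 101), (28, 101), (31, 99), (34, 88), (37, 74), (40, 74), (43, 89), (46, 100), (49, 102), (52, 102), (55, 102), (58, 102), (61, 102), (64, 102), (67, 100), (70, 94), (73, 79), (76, 67), (79, 78), (82, 96), (85, 103), (88, 104), (91, 104), (94, 104)]
top along x: [(-45, 108), (-42, 108), (-39, 108), (-36, 107), (-33, 103), (-30, 93), (-27, 85), (-24, 84), (-21, 88), (-18, 92), (-15, 93), (-12, 94), (-9, 93), (-6, 93), (-3, 94), (0, 97), (3, 99), (6, 99), (9, 98), (12, 96), (15, 95), (18, 93), (21, 88), (24, 83), (27, 89), (30, 97), (33, 103), (36, 105), (39, 105), (42, 105), (45, 104)]
scene along y: [(-95, 84), (-92, 70), (-
[... 331 characters left out ...]
(-2, 116), (1, 115), (4, 116), (7, 118), (10, 116), (13, 110), (16, 82), (19, 62), (22, 60), (25, 59), (28, 73), (31, 111), (34, 122), (37, 117), (40, 115), (43, 115), (46, 115), (49, 112), (52, 97), (55, 72), (58, 59), (61, 59), (64, 59), (67, 69), (70, 107), (73, 140), (76, 150), (79, 156), (82, 154), (85, 147), (88, 124), (91, 104), (94, 98)]
scene along x: [(-45, 131), (-42, 84), (-39, 74), (-36, 65), (-33, 59), (-30, 58), (-27, 72), (-24, 115), (-21, 106), (-18, 102), (-15, 106), (-12, 109), (-9, 108), (-6, 109), (-3, 107), (0, 103), (3, 104), (6, 104), (9, 95), (12, 73), (15, 65), (18, 63), (21, 62), (24, 69), (27, 105), (30, 139), (33, 151), (36, 156), (39, 156), (42, 155), (45, 155)]
```

```bash
python3 - <<'E'
from h import *
plan(cell(.0548,.06,100),cell(.0548,.039,100))
E
```

```text
now [ 0.4627 -0.2821  0.0897] [-179.9    0.   100. ] q [ 42.  12. -15. 107.   4.  61.  36.] w 0.0182 gf 24.9 t 27.7
 turn [-0.1  0.   0. ] shift [-0.2  0.   3. ] | shift in old frame [-0.2  0.   3. ]
 turn [0. 0. 0.] shift [ 0.  -0.   2.1] | shift in old frame [ 0.  -0.   2.1]
```

Request:
jog_arm:
  motion:
    - {"x":-0.2,"y":0,"z":1,"ax":0,"ay":0,"az":0}
    - {"x":0,"y":0,"z":1,"ax":0,"ay":0,"az":0}
    - {"x":0,"y":0,"z":0.9,"ax":0,"ay":0,"az":0}
    - {"x":0,"y":0,"z":0.6,"ax":0,"ay":0,"az":0}
    - {"x":0,"y":0,"z":0,"ax":0,"ay":0,"az":0}

```text
time_s: 28.2
tool_pos: [0.4626, -0.2839, 0.0538]
tool_rot: [-179.9, -0.0, 100.0]
force: [0.5, -1.0, -0.4]
grip_width: 0.018
grasp_force: 24.9
```

Request:
jog_arm:
  motion:
    - {"x":0,"y":0,"z":0.5,"ax":0,"ay":0,"az":0}
    - {"x":0,"y":0,"z":0.5,"ax":0,"ay":0,"az":0}
    - {"x":0,"y":0,"z":0.4,"ax":0,"ay":0,"az":0}
    - {"x":0,"y":0,"z":0,"ax":0,"ay":0,"az":0}
    - {"x":0,"y":0,"z":0,"ax":0,"ay":0,"az":0}

```text
time_s: 28.7
tool_pos: [0.4633, -0.2843, 0.041]
tool_rot: [-180.0, 0.1, 100.0]
force: [0.2, -0.1, -1.0]
grip_width: 0.0182
grasp_force: 24.9
```

Request:
jog_arm:
  motion:
    - {"x":0,"y":0,"z":0.2,"ax":0,"ay":0,"az":0}
    - {"x":0,"y":0,"z":0.2,"ax":0,"ay":0,"az":0}
    - {"x":0,"y":0,"z":0.1,"ax":0,"ay":0,"az":0}
    - {"x":0,"y":0,"z":0,"ax":0,"ay":0,"az":0}
    - {"x":0,"y":0,"z":0,"ax":0,"ay":0,"az":0}

```text
time_s: 29.2
tool_pos: [0.4635, -0.2847, 0.0367]
tool_rot: [180.0, 0.1, 100.0]
force: [-2.0, 0.3, 6.0]
grip_width: 0.0179
grasp_force: 24.6
```

Request:
jog_arm:
  motion:
    - {"x":0,"y":0,"z":0,"ax":0,"ay":0,"az":0}
    - {"x":0,"y":0,"z":0,"ax":0,"ay":0,"az":0}
    - {"x":0,"y":0,"z":0,"ax":0,"ay":0,"az":0}
    - {"x":0,"y":0,"z":0,"ax":0,"ay":0,"az":0}
    - {"x":0,"y":0,"z":0,"ax":0,"ay":0,"az":0}
  claw: -0.2

```text
time_s: 29.7
tool_pos: [0.4633, -0.2842, 0.0358]
tool_rot: [-180.0, 0.0, 100.0]
force: [0.4, -1.5, 0.1]
grip_width: 0.0343
grasp_force: 0.0
```

Request:
jog_arm:
  motion:
    - {"x":0,"y":0,"z":-3,"ax":0,"ay":0,"az":0}
    - {"x":0,"y":0,"z":-4,"ax":0,"ay":0,"az":0}
    - {"x":0,"y":0,"z":-4,"ax":0,"ay":0,"az":0}
    - {"x":0,"y":0,"z":-1,"ax":0,"ay":0,"az":0}
    - {"x":0,"y":0,"z":0,"ax":0,"ay":0,"az":0}

```text
time_s: 30.2
tool_pos: [0.4646, -0.2849, 0.1582]
tool_rot: [179.8, 0.2, 100.0]
force: [0.5, 0.3, -0.6]
grip_width: 0.0349
grasp_force: 0.0
```

```bash
cat > heads.py <<'E'
from yaw import *
def heads(N=3):
    for n in("top","scene"):
        I=avg(n,N);hsv=cv2.cvtColor(I.astype(np.uint8),cv2.COLOR_RGB2HSV)
        red=(((hsv[...,0]<8)|(hsv[...,0]>172))&(hsv[...,1]>170)&(hsv[...,2]>90)).astype(np.uint8)
        blue=((I[...,2]>I[...,0]+8)&(I[...,0]<60)).astype(np.uint8)
        for nm,m in(("red",red),("blue",blue)):
            N_,l,st,c=cv2.connectedComponentsWithStats(m)
            for i in range(1,N_):
                if 4<st[i,4]<150:
                    p=atz(n,c[i],.062)
                    if .4<p[0]<.57 and -.45<p[1]<.05: print(n,nm,c[i].round(1),st[i].tolist(),p[:2].round(4))
E
python3 - <<'E'
from heads import *
heads()
plan((.5157,-.0405,.16,-31,0))
E
```

```text
top red [258.8 215.2] [257, 213, 5, 5, 20] [5.305e-01 5.000e-04]
top red [272.6 219.9] [270, 218, 6, 5, 19] [ 0.5152 -0.0416]
scene red [276.6 235.4] [275, 233, 4, 5, 14] [ 0.4901 -0.0912]
scene red [340.6 269.4] [339, 269, 4, 2, 5] [ 0.55   -0.3091]
scene red [353.8 275.2] [352, 274, 5, 4, 10] [ 0.5637 -0.3449]
scene red [347.8 283.6] [347, 283, 3, 2, 5] [ 0.5317 -0.3627]
scene blue [306.9 285.8] [306, 284, 3, 4, 9] [ 0.4441 -0.3175]
now [ 0.4624 -0.2837  0.1543] [-1.799e+02 -1.000e-01  1.000e+02] q [ 42.   9. -15. 103.   2.  69.  37.] w 0.0346 gf 0.0 t 30.5
 turn [-1.00e-01  1.00e-01  1.31e+02] shift [ -8.  -23.6  -0.6] | shift in old frame [23.   9.5 -0.6]
```

```bash
python3 - <<'E'
from h import *
plan((.46,-.041,.155,60,0),(.46,-.041,.085,60,0),(.5157,-.041,.085,60,0),(.5157,-.041,.035,60,0))
E
```

```text
now [ 0.4624 -0.2837  0.1543] [-1.799e+02 -1.000e-01  1.000e+02] q [ 42.   9. -15. 103.   2.  69.  37.] w 0.0346 gf 0.0 t 30.5
 turn [-0.1 -0.  40. ] shift [ 20.9 -12.3  -0.1] | shift in old frame [23.9  4.  -0.1]
 turn [0. 0. 0.] shift [ 0. -0.  7.] | shift in old frame [ 0. -0.  7.]
 turn [0. 0. 0.] shift [2.8 4.8 0. ] | shift in old frame [2.8 4.8 0. ]
 turn [0. 0. 0.] shift [ 0. -0.  5.] | shift in old frame [ 0. -0.  5.]
```

Request:
jog_arm:
  motion:
    - {"x":4.8,"y":0.8,"z":0,"ax":0,"ay":0,"az":0}
    - {"x":4.8,"y":0.8,"z":0,"ax":0,"ay":0,"az":0}
    - {"x":4.8,"y":0.8,"z":0,"ax":0,"ay":0,"az":0}
    - {"x":4.8,"y":0.8,"z":0,"ax":0,"ay":0,"az":0}
    - {"x":4.7,"y":0.8,"z":0,"ax":0,"ay":0,"az":0}

```text
time_s: 31.0
tool_pos: [0.4604, -0.0399, 0.155]
tool_rot: [-179.9, 0.0, 100.0]
force: [2.1, -0.9, -0.3]
grip_width: 0.0346
grasp_force: 0.0
```

Request:
jog_arm:
  motion:
    - {"x":0,"y":0,"z":0,"ax":0,"ay":0,"az":8}
    - {"x":0,"y":0,"z":0,"ax":0,"ay":0,"az":8}
    - {"x":0,"y":0,"z":0,"ax":0,"ay":0,"az":8}
    - {"x":0,"y":0,"z":0,"ax":0,"ay":0,"az":8}
    - {"x":0,"y":0,"z":0,"ax":0,"ay":0,"az":8}

```text
time_s: 31.5
tool_pos: [0.4607, -0.0418, 0.1549]
tool_rot: [-179.9, 0.1, 59.7]
force: [-0.7, 0.4, -0.7]
grip_width: 0.0348
grasp_force: 0.0
```

Request:
jog_arm:
  motion:
    - {"x":0,"y":0,"z":3.5,"ax":0,"ay":0,"az":0}
    - {"x":0,"y":0,"z":3.5,"ax":0,"ay":0,"az":0}
    - {"x":1.4,"y":2.4,"z":0,"ax":0,"ay":0,"az":0}
    - {"x":1.4,"y":2.4,"z":0,"ax":0,"ay":0,"az":0}
    - {"x":0,"y":0,"z":0,"ax":0,"ay":0,"az":0}

```text
time_s: 32.0
tool_pos: [0.5191, -0.0413, 0.0847]
tool_rot: [180.0, -0.1, 60.0]
force: [-0.1, -0.3, 0.8]
grip_width: 0.0347
grasp_force: 0.0
```

```bash
python3 - <<'E'
from h import *
plan((.5157,-.041,.034,60,0))
E
```

```text
now [ 0.5191 -0.0413  0.0847] [ 1.8e+02 -1.0e-01  6.0e+01] q [ 27.  11. -28. 110.   6.  60. -33.] w 0.0347 gf 0.0 t 32.0
 turn [ 0.  -0.1  0. ] shift [-0.1 -0.3  5.1] | shift in old frame [-0.2 -0.3  5.1]
```

Request:
jog_arm:
  motion:
    - {"x":-0.1,"y":-0.1,"z":2,"ax":0,"ay":0,"az":0}
    - {"x":0,"y":0,"z":2,"ax":0,"ay":0,"az":0}
    - {"x":0,"y":0,"z":1.1,"ax":0,"ay":0,"az":0}
    - {"x":0,"y":0,"z":0,"ax":0,"ay":0,"az":0}
    - {"x":0,"y":0,"z":0,"ax":0,"ay":0,"az":0}

```text
time_s: 32.5
tool_pos: [0.5154, -0.0421, 0.035]
tool_rot: [180.0, 0.1, 60.0]
force: [0.3, -0.1, 0.5]
grip_width: 0.035
grasp_force: 0.0
```

Request:
jog_arm:
  motion:
    - {"x":0,"y":0,"z":0,"ax":0,"ay":0,"az":0}
    - {"x":0,"y":0,"z":0,"ax":0,"ay":0,"az":0}
    - {"x":0,"y":0,"z":0,"ax":0,"ay":0,"az":0}
    - {"x":0,"y":0,"z":0,"ax":0,"ay":0,"az":0}
    - {"x":0,"y":0,"z":0,"ax":0,"ay":0,"az":0}
  claw: -1

```text
time_s: 33.0
tool_pos: [0.5162, -0.0424, 0.0355]
tool_rot: [179.9, 0.0, 60.0]
force: [0.1, -0.7, 2.5]
grip_width: 0.0181
grasp_force: 24.7
```

Request:
jog_arm:
  motion:
    - {"x":0,"y":0,"z":-2.5,"ax":0,"ay":0,"az":0}
    - {"x":0,"y":0,"z":-2.5,"ax":0,"ay":0,"az":0}
    - {"x":-1.4,"y":-2.4,"z":-1,"ax":0,"ay":0,"az":0}
    - {"x":-1.4,"y":-2.4,"z":-1,"ax":0,"ay":0,"az":0}
    - {"x":0,"y":0,"z":-4,"ax":0,"ay":0,"az":0}

```text
time_s: 33.5
tool_pos: [0.451, -0.0421, 0.1396]
tool_rot: [-179.2, 0.5, 60.0]
force: [1.0, -0.5, -1.4]
grip_width: 0.0184
grasp_force: 24.9
```

Request:
jog_arm:
  motion:
    - {"x":0,"y":0,"z":-1,"ax":0,"ay":0,"az":-8}
    - {"x":0,"y":0,"z":0,"ax":0,"ay":0,"az":-8}
    - {"x":0,"y":0,"z":0,"ax":0,"ay":0,"az":-8}
    - {"x":0,"y":0,"z":0,"ax":0,"ay":0,"az":-8}
    - {"x":0,"y":0,"z":0,"ax":0,"ay":0,"az":-8}

```text
time_s: 34.0
tool_pos: [0.4593, -0.0421, 0.1544]
tool_rot: [-179.9, 0.0, 100.3]
force: [0.9, 0.2, -0.9]
grip_width: 0.018
grasp_force: 24.9
```

```bash
python3 - <<'E'
from h import *
plan(cell(-.0592,.15,100),cell(-.0592,.055,100))
E
```

```text
now [ 0.4593 -0.0421  0.1544] [-179.9    0.   100.3] q [ 30.  -1. -28. 113.  -0.  68.  13.] w 0.018 gf 24.9 t 34.0
 turn [-0.1  0.   0.3] shift [-35.3  -3.8   0.4] | shift in old frame [-35.3  -4.    0.5]
 turn [0. 0. 0.] shift [ 0.  -0.   9.5] | shift in old frame [ 0.  -0.   9.5]
```

Request:
jog_arm:
  motion:
    - {"x":-4.4,"y":-0.5,"z":0,"ax":0,"ay":0,"az":0}
    - {"x":-4.4,"y":-0.5,"z":0,"ax":0,"ay":0,"az":0}
    - {"x":-4.4,"y":-0.5,"z":0,"ax":0,"ay":0,"az":0}
    - {"x":-4.4,"y":-0.5,"z":0,"ax":0,"ay":0,"az":0}
    - {"x":-4.4,"y":-0.5,"z":0,"ax":0,"ay":0,"az":0}

```text
time_s: 34.5
tool_pos: [0.4729, -0.2647, 0.1546]
tool_rot: [-179.9, 0.0, 100.0]
force: [1.0, -0.1, -0.5]
grip_width: 0.0178
grasp_force: 24.9
```

Request:
jog_arm:
  motion:
    - {"x":-4.4,"y":-0.5,"z":0,"ax":0,"ay":0,"az":0}
    - {"x":-4.4,"y":-0.5,"z":0,"ax":0,"ay":0,"az":0}
    - {"x":-4.4,"y":-0.4,"z":0,"ax":0,"ay":0,"az":0.3}
    - {"x":0,"y":0,"z":0,"ax":0,"ay":0,"az":0}
    - {"x":0,"y":0,"z":0,"ax":0,"ay":0,"az":0}

```text
time_s: 35.0
tool_pos: [0.4816, -0.3962, 0.1539]
tool_rot: [-179.9, -0.1, 99.6]
force: [-0.5, 0.7, -1.5]
grip_width: 0.0185
grasp_force: 24.9
```

```bash
python3 - <<'E'
from yaw import *
plan(cell(-.0592,.075,100),cell(-.0592,.037,100))
S=avg("scene",10)
p=env.get_obs()["tool_pos"];org=proj("scene",p-[0,0,.01]).round().astype(int)-15;org=org.astype(int)
base=np.load("S.npy")
d=np.abs(S-base).sum(2)[org[1]:org[1]+30,org[0]:org[0]+30]
ys,xs=np.where(d>60);print("diff extents cols",xs.min(),xs.max(),"rows",ys.max())
# lower silhouette: lowest changed row per column
print({int(c):int(ys[xs==c].max()) for c in np.unique(xs)})
for a in(85,92,100,108,115): print(a,foot("scene",p[0],p[1],np.radians(a),1,z=p[2]-.0325,org=org).round(1).tolist())
E
```

```text
now [ 0.4816 -0.3962  0.1539] [-1.799e+02 -1.000e-01  9.960e+01] q [ 47.  18. -12.  92.   4.  71.  44.] w 0.0185 gf 24.9 t 35.0
 turn [-0.1 -0.1 -0.4] shift [-0.1  0.2  7.9] | shift in old frame [-0.1  0.2  7.9]
 turn [0. 0. 0.] shift [ 0.  -0.   3.8] | shift in old frame [ 0.  -0.   3.8]
diff extents cols 0 29 rows 29
{0: 8, 1: 8, 2: 8, 3: 6, 6: 22, 7: 23, 8: 24, 9: 25, 10: 25, 11: 26, 12: 26, 13: 25, 14: 26, 15: 26, 16: 25, 17: 24, 18: 25, 19: 26, 20: 28, 21: 28, 22: 29, 23: 29, 24: 29, 25: 28, 26: 28, 27: 28, 28: 28, 29: 28}
85 [[5.1, 22.2], [10.7, 28.4], [24.6, 23.7], [18.9, 17.7]]
92 [[5.1, 23.0], [11.9, 28.8], [24.6, 22.9], [17.8, 17.3]]
100 [[5.3, 23.9], [13.2, 29.0], [24.4, 22.0], [16.5, 17.1]]
108 [[5.7, 24.7], [14.6, 29.2], [23.9, 21.2], [15.2, 16.9]]
115 [[6.2, 25.4], [15.8, 29.2], [23.4, 20.5], [14.0, 16.9]]
```

Request:
jog_arm:
  motion:
    - {"x":-0.1,"y":0.2,"z":3,"ax":0,"ay":0,"az":-0.4}
    - {"x":0,"y":0,"z":3,"ax":0,"ay":0,"az":0}
    - {"x":0,"y":0,"z":1.9,"ax":0,"ay":0,"az":0}
    - {"x":0,"y":0,"z":0.8,"ax":0,"ay":0,"az":0}
    - {"x":0,"y":0,"z":0,"ax":0,"ay":0,"az":0}

```text
time_s: 36.0
tool_pos: [0.4841, -0.3959, 0.0671]
tool_rot: [-179.9, -0.0, 100.1]
force: [0.2, 0.1, -0.6]
grip_width: 0.0182
grasp_force: 24.9
```

Request:
jog_arm:
  motion:
    - {"x":0,"y":0,"z":0.7,"ax":0,"ay":0,"az":0}
    - {"x":0,"y":0,"z":0.7,"ax":0,"ay":0,"az":0}
    - {"x":0,"y":0,"z":0.6,"ax":0,"ay":0,"az":0}
    - {"x":0,"y":0,"z":0.6,"ax":0,"ay":0,"az":0}
    - {"x":0,"y":0,"z":0.2,"ax":0,"ay":0,"az":0}

```text
time_s: 36.5
tool_pos: [0.4843, -0.3962, 0.0393]
tool_rot: [-179.9, 0.0, 100.1]
force: [0.1, 0.8, -0.7]
grip_width: 0.0181
grasp_force: 24.9
```

Request:
jog_arm:
  motion:
    - {"x":0,"y":0,"z":0.2,"ax":0,"ay":0,"az":0}
    - {"x":0,"y":0,"z":0.1,"ax":0,"ay":0,"az":0}
    - {"x":0,"y":0,"z":0,"ax":0,"ay":0,"az":0}
    - {"x":0,"y":0,"z":0,"ax":0,"ay":0,"az":0}
    - {"x":0,"y":0,"z":0,"ax":0,"ay":0,"az":0}

```text
time_s: 37.0
tool_pos: [0.4849, -0.3966, 0.0374]
tool_rot: [180.0, 0.1, 100.1]
force: [0.4, 0.4, -1.0]
grip_width: 0.0179
grasp_force: 24.9
```

Request:
jog_arm:
  motion:
    - {"x":0,"y":0,"z":0,"ax":0,"ay":0,"az":0}
    - {"x":0,"y":0,"z":0,"ax":0,"ay":0,"az":0}
    - {"x":0,"y":0,"z":0,"ax":0,"ay":0,"az":0}
    - {"x":0,"y":0,"z":0,"ax":0,"ay":0,"az":0}
    - {"x":0,"y":0,"z":0,"ax":0,"ay":0,"az":0}
  claw: -0.2

```text
time_s: 37.5
tool_pos: [0.4848, -0.3965, 0.0373]
tool_rot: [180.0, 0.1, 100.1]
force: [-0.0, -0.7, -0.4]
grip_width: 0.0344
grasp_force: 0.0
```

Request:
jog_arm:
  motion:
    - {"x":0,"y":0,"z":-3,"ax":0,"ay":0,"az":0}
    - {"x":0,"y":0,"z":-4,"ax":0,"ay":0,"az":0}
    - {"x":0,"y":0,"z":-4,"ax":0,"ay":0,"az":0}
    - {"x":4,"y":0,"z":-1,"ax":0,"ay":0,"az":0}
    - {"x":4,"y":0,"z":0,"ax":0,"ay":0,"az":0}

```text
time_s: 38.0
tool_pos: [0.4719, -0.3185, 0.16]
tool_rot: [179.8, 0.3, 100.0]
force: [0.2, 0.7, -0.4]
grip_width: 0.0349
grasp_force: 0.0
```

```bash
python3 - <<'E'
from heads import *
heads()
plan((.5,.0,.15,0,0),(.531,.0005,.034,0,0))
E
```

```text
top red [259.  215.1] [257, 213, 5, 5, 20] [ 5.307e-01 -1.000e-04]
top blue [353.3 236. ] [352, 235, 3, 3, 7] [ 0.4619 -0.286 ]
scene red [273.2 222. ] [271, 215, 5, 15, 44] [ 0.517  -0.0241]
scene red [340. 269.] [338, 269, 5, 1, 5] [ 0.5497 -0.307 ]
scene red [354.  275.5] [352, 274, 5, 4, 13] [ 0.5635 -0.346 ]
scene red [348.  283.6] [347, 283, 3, 2, 5] [ 0.5321 -0.3629]
scene red [340.4 302.7] [337, 295, 8, 19, 100] [ 0.4763 -0.4075]
scene blue [306.9 287.3] [306, 285, 3, 6, 13] [ 0.4411 -0.3222]
now [ 0.4704 -0.3188  0.1571] [-1.8e+02  1.0e-01  1.0e+02] q [ 44.  11. -14. 100.   3.  69.  39.] w 0.0348 gf 0.0 t 38.3
 turn [  0.1   0.1 100. ] shift [  3.  -31.9   0.7] | shift in old frame [30.9  8.5  0.6]
 turn [0. 0. 0.] shift [ 3.1 -0.1 11.6] | shift in old frame [ 3.1 -0.1 11.6]
```

Request:
jog_arm:
  motion:
    - {"x":4.4,"y":1.2,"z":0,"ax":0,"ay":0,"az":0}
    - {"x":4.4,"y":1.2,"z":0,"ax":0,"ay":0,"az":0}
    - {"x":4.4,"y":1.2,"z":0,"ax":0,"ay":0,"az":0}
    - {"x":4.4,"y":1.2,"z":0,"ax":0,"ay":0,"az":0}
    - {"x":4.4,"y":1.2,"z":0,"ax":0,"ay":0,"az":0}

```text
time_s: 38.8
tool_pos: [0.4915, -0.0901, 0.1567]
tool_rot: [180.0, 0.1, 100.0]
force: [0.7, 1.0, -0.4]
grip_width: 0.0346
grasp_force: 0.0
```

Request:
jog_arm:
  motion:
    - {"x":4.4,"y":1.2,"z":0,"ax":0,"ay":0,"az":0}
    - {"x":4.5,"y":1.3,"z":0,"ax":0,"ay":0,"az":0}
    - {"x":0,"y":0,"z":0,"ax":0,"ay":0,"az":-8}
    - {"x":0,"y":0,"z":0,"ax":0,"ay":0,"az":-8}
    - {"x":0,"y":0,"z":0,"ax":0,"ay":0,"az":-8}

```text
time_s: 39.3
tool_pos: [0.5008, 0.0008, 0.1565]
tool_rot: [-180.0, 0.0, 124.4]
force: [0.1, -0.2, -0.1]
grip_width: 0.0346
grasp_force: 0.0
```

Request:
jog_arm:
  motion:
    - {"x":0,"y":0,"z":0,"ax":0,"ay":0,"az":-8}
    - {"x":0,"y":0,"z":0,"ax":0,"ay":0,"az":-8}
    - {"x":0,"y":0,"z":0,"ax":0,"ay":0,"az":-8}
    - {"x":0,"y":0,"z":0,"ax":0,"ay":0,"az":-8}
    - {"x":0,"y":0,"z":0,"ax":0,"ay":0,"az":-8}

```text
time_s: 39.8
tool_pos: [0.5008, 0.0003, 0.1565]
tool_rot: [-180.0, -0.0, 164.3]
force: [-1.3, -0.0, -0.7]
grip_width: 0.035
grasp_force: 0.0
```

Request:
jog_arm:
  motion:
    - {"x":0,"y":0,"z":0,"ax":0,"ay":0,"az":-8}
    - {"x":0,"y":0,"z":0,"ax":0,"ay":0,"az":-8}
    - {"x":0,"y":0,"z":0,"ax":0,"ay":0,"az":0}
    - {"x":0,"y":0,"z":0,"ax":0,"ay":0,"az":0}
    - {"x":0,"y":0,"z":0,"ax":0,"ay":0,"az":0}

```text
time_s: 40.3
tool_pos: [0.5004, 0.0011, 0.1566]
tool_rot: [-179.9, -0.0, 179.9]
force: [-0.2, -0.0, 0.5]
grip_width: 0.0346
grasp_force: 0.0
```

```bash
python3 - <<'E'
from h import *
plan((.5307,.0003,.1,180,0),(.5307,.0003,.034,180,0))
E
```

```text
now [0.5004 0.0011 0.1566] [-179.9   -0.   179.9] q [ 28.   5. -33. 108.   3.  68.  85.] w 0.0346 gf 0.0 t 40.3
 turn [-0.1 -0.  -0.1] shift [-3.  -0.1  5.7] | shift in old frame [-3.  -0.1  5.7]
 turn [0. 0. 0.] shift [ 0.  -0.   6.6] | shift in old frame [ 0.  -0.   6.6]
```

Request:
jog_arm:
  motion:
    - {"x":-1.5,"y":0,"z":2.8,"ax":0,"ay":0,"az":0}
    - {"x":-1.5,"y":-0.1,"z":2.8,"ax":0,"ay":0,"az":0}
    - {"x":0,"y":0,"z":3,"ax":0,"ay":0,"az":0}
    - {"x":0,"y":0,"z":2,"ax":0,"ay":0,"az":0}
    - {"x":0,"y":0,"z":1.6,"ax":0,"ay":0,"az":0}

```text
time_s: 40.8
tool_pos: [0.5295, 0.0003, 0.033]
tool_rot: [-180.0, -0.1, 180.0]
force: [-0.2, -0.1, 0.6]
grip_width: 0.0349
grasp_force: 0.0
```

Request:
jog_arm:
  motion:
    - {"x":0,"y":0,"z":0,"ax":0,"ay":0,"az":0}
    - {"x":0,"y":0,"z":0,"ax":0,"ay":0,"az":0}
    - {"x":0,"y":0,"z":0,"ax":0,"ay":0,"az":0}
    - {"x":0,"y":0,"z":0,"ax":0,"ay":0,"az":0}
    - {"x":0,"y":0,"z":0,"ax":0,"ay":0,"az":0}
  claw: -1

```text
time_s: 41.3
tool_pos: [0.531, 0.0002, 0.0358]
tool_rot: [-179.9, 0.1, -179.9]
force: [1.0, -0.8, 1.8]
grip_width: 0.0181
grasp_force: 24.8
```

Request:
jog_arm:
  motion:
    - {"x":0,"y":0,"z":-2.5,"ax":0,"ay":0,"az":0}
    - {"x":1,"y":0,"z":-3.5,"ax":0,"ay":0,"az":0}
    - {"x":2,"y":0,"z":-3,"ax":0,"ay":0,"az":0}
    - {"x":2,"y":0,"z":-3,"ax":0,"ay":0,"az":0}
    - {"x":1,"y":0,"z":0,"ax":0,"ay":0,"az":8}

```text
time_s: 41.8
tool_pos: [0.4716, 0.0007, 0.159]
tool_rot: [-179.9, 0.4, 172.0]
force: [0.5, -0.4, -1.1]
grip_width: 0.018
grasp_force: 24.9
```

Request:
jog_arm:
  motion:
    - {"x":0,"y":0,"z":0,"ax":0,"ay":0,"az":8}
    - {"x":0,"y":0,"z":0,"ax":0,"ay":0,"az":8}
    - {"x":0,"y":0,"z":0,"ax":0,"ay":0,"az":8}
    - {"x":0,"y":0,"z":0,"ax":0,"ay":0,"az":8}
    - {"x":0,"y":0,"z":0,"ax":0,"ay":0,"az":8}

```text
time_s: 42.3
tool_pos: [0.4701, 0.0006, 0.155]
tool_rot: [-180.0, 0.1, 131.8]
force: [0.1, 0.3, -1.8]
grip_width: 0.018
grasp_force: 24.9
```

Request:
jog_arm:
  motion:
    - {"x":0,"y":0,"z":0,"ax":0,"ay":0,"az":8}
    - {"x":0,"y":0,"z":0,"ax":0,"ay":0,"az":8}
    - {"x":0,"y":0,"z":0,"ax":0,"ay":0,"az":8}
    - {"x":0,"y":0,"z":0,"ax":0,"ay":0,"az":8}
    - {"x":0,"y":0,"z":0,"ax":0,"ay":0,"az":0}

```text
time_s: 42.8
tool_pos: [0.4701, 0.0006, 0.1549]
tool_rot: [180.0, 0.1, 100.1]
force: [0.0, -0.1, -1.1]
grip_width: 0.0177
grasp_force: 24.9
```

```bash
python3 - <<'E'
from h import *
plan(cell(.0168,.15,100),cell(.0168,.037,100))
E
```

```text
now [0.4701 0.0006 0.1549] [1.800e+02 1.000e-01 1.001e+02] q [ 30.   0. -33. 112.   0.  68.   7.] w 0.0177 gf 24.9 t 42.8
 turn [0.  0.1 0.1] shift [-31.7  -5.6   0.5] | shift in old frame [-31.7  -5.6   0.5]
 turn [0. 0. 0.] shift [ 0.  -0.  11.3] | shift in old frame [ 0.  -0.  11.3]
```

Request:
jog_arm:
  motion:
    - {"x":-4.5,"y":-0.8,"z":0,"ax":0,"ay":0,"az":0}
    - {"x":-4.5,"y":-0.8,"z":0,"ax":0,"ay":0,"az":0}
    - {"x":-4.5,"y":-0.8,"z":0,"ax":0,"ay":0,"az":0}
    - {"x":-4.5,"y":-0.8,"z":0,"ax":0,"ay":0,"az":0}
    - {"x":-4.5,"y":-0.8,"z":0,"ax":0,"ay":0,"az":0}

```text
time_s: 43.3
tool_pos: [0.47, -0.2298, 0.1553]
tool_rot: [180.0, 0.1, 100.3]
force: [0.3, 0.1, -1.0]
grip_width: 0.0179
grasp_force: 24.9
```

Request:
jog_arm:
  motion:
    - {"x":-4.6,"y":-0.8,"z":0,"ax":0,"ay":0,"az":0}
    - {"x":-4.6,"y":-0.8,"z":0,"ax":0,"ay":0,"az":0}
    - {"x":0,"y":0,"z":0,"ax":0,"ay":0,"az":0}
    - {"x":0,"y":0,"z":2,"ax":0,"ay":0,"az":0}
    - {"x":0,"y":0,"z":0,"ax":0,"ay":0,"az":0}

```text
time_s: 43.8
tool_pos: [0.4689, -0.3205, 0.1327]
tool_rot: [-179.8, -0.1, 100.2]
force: [-0.6, 1.2, -1.7]
grip_width: 0.0182
grasp_force: 24.9
```

```bash
python3 - <<'E'
from h import *
plan(cell(.0168,.07,100),cell(.0168,.037,100))
E
```

```text
now [ 0.4689 -0.3205  0.1327] [-1.798e+02 -1.000e-01  1.002e+02] q [ 46.  13. -17. 101.   4.  67.  39.] w 0.0182 gf 24.9 t 43.8
 turn [-0.2 -0.1  0.2] shift [-0.1  0.1  6.3] | shift in old frame [-0.2  0.1  6.3]
 turn [0. 0. 0.] shift [ 0.  -0.   3.3] | shift in old frame [ 0.  -0.   3.3]
```

Request:
jog_arm:
  motion:
    - {"x":-0.1,"y":0.1,"z":2.5,"ax":0,"ay":0,"az":0}
    - {"x":0,"y":0,"z":2.5,"ax":0,"ay":0,"az":0}
    - {"x":0,"y":0,"z":1.3,"ax":0,"ay":0,"az":0}
    - {"x":0,"y":0,"z":0.4,"ax":0,"ay":0,"az":0}
    - {"x":0,"y":0,"z":0,"ax":0,"ay":0,"az":0}

```text
time_s: 44.3
tool_pos: [0.4719, -0.3221, 0.0683]
tool_rot: [-180.0, 0.1, 100.2]
force: [-0.2, -0.7, -0.8]
grip_width: 0.0182
grasp_force: 24.9
```

Request:
jog_arm:
  motion:
    - {"x":0,"y":0,"z":0.7,"ax":0,"ay":0,"az":0}
    - {"x":0,"y":0,"z":0.7,"ax":0,"ay":0,"az":0}
    - {"x":0,"y":0,"z":0.6,"ax":0,"ay":0,"az":0}
    - {"x":0,"y":0,"z":0.6,"ax":0,"ay":0,"az":0}
    - {"x":0,"y":0,"z":0,"ax":0,"ay":0,"az":0}

```text
time_s: 44.8
tool_pos: [0.4711, -0.3219, 0.041]
tool_rot: [-179.9, -0.0, 100.1]
force: [-0.4, 0.5, -0.9]
grip_width: 0.0181
grasp_force: 24.9
```

Request:
jog_arm:
  motion:
    - {"x":0,"y":0,"z":0.2,"ax":0,"ay":0,"az":0}
    - {"x":0,"y":0,"z":0.2,"ax":0,"ay":0,"az":0}
    - {"x":0,"y":0,"z":0,"ax":0,"ay":0,"az":0}
    - {"x":0,"y":0,"z":0,"ax":0,"ay":0,"az":0}
    - {"x":0,"y":0,"z":0,"ax":0,"ay":0,"az":0}

```text
time_s: 45.3
tool_pos: [0.4719, -0.3224, 0.0383]
tool_rot: [180.0, 0.1, 100.1]
force: [-0.7, 0.5, -1.2]
grip_width: 0.0181
grasp_force: 24.9
```

Request:
jog_arm:
  motion:
    - {"x":0,"y":0,"z":0,"ax":0,"ay":0,"az":0}
    - {"x":0,"y":0,"z":0,"ax":0,"ay":0,"az":0}
    - {"x":0,"y":0,"z":0,"ax":0,"ay":0,"az":0}
    - {"x":0,"y":0,"z":0,"ax":0,"ay":0,"az":0}
    - {"x":0,"y":0,"z":0,"ax":0,"ay":0,"az":0}
  claw: -0.2

```text
time_s: 45.8
tool_pos: [0.4719, -0.3224, 0.0382]
tool_rot: [-180.0, 0.1, 100.1]
force: [-0.6, -0.5, -0.3]
grip_width: 0.0347
grasp_force: 0.0
```

Request:
jog_arm:
  motion:
    - {"x":0,"y":0,"z":-3,"ax":0,"ay":0,"az":0}
    - {"x":0,"y":0,"z":-4,"ax":0,"ay":0,"az":0}
    - {"x":0,"y":0,"z":-4,"ax":0,"ay":0,"az":0}
    - {"x":4,"y":0,"z":-1,"ax":0,"ay":0,"az":0}
    - {"x":5,"y":0,"z":0,"ax":0,"ay":0,"az":0}

```text
time_s: 46.3
tool_pos: [0.4575, -0.2353, 0.1608]
tool_rot: [179.7, 0.3, 99.9]
force: [1.6, 1.2, -0.2]
grip_width: 0.0348
grasp_force: 0.0
```

Request:
jog_arm:
  motion:
    - {"x":5,"y":0,"z":0,"ax":0,"ay":0,"az":0}
    - {"x":5,"y":0,"z":0,"ax":0,"ay":0,"az":0}
    - {"x":5,"y":0,"z":0,"ax":0,"ay":0,"az":0}
    - {"x":5,"y":0,"z":0,"ax":0,"ay":0,"az":0}
    - {"x":0,"y":0,"z":0,"ax":0,"ay":0,"az":0}
  claw: -1

```text
time_s: 46.8
tool_pos: [0.4201, -0.0303, 0.1581]
tool_rot: [180.0, 0.1, 100.7]
force: [0.2, -0.5, -0.1]
grip_width: 0.004
grasp_force: 0.0
```

```bash
python3 - <<'E'
from heads import *
heads()
for ly in(.0548,.0168,-.0592):
    c=cell(ly,0,0);print("expect",np.round(c[:2],4),"px top",proj("top",[*c[:2],.062]).round(1),"scene",proj("scene",[*c[:2],.062]).round(1))
plan()
# lid in top view: greenish/dark profile along x at pad centre
T=np.load("T.npy")
for y in(-.15,-.175,-.2):
    print(y,[(round(x,3),T[tuple(proj("top",[x,y,.01]).round().astype(int)[::-1])].astype(int).tolist()) for x in np.arange(.425,.545,.006)])
E
```

```text
top red [389.7 228. ] [387, 226, 6, 5, 24] [ 0.4844 -0.3967]
top red [365.4 232.9] [363, 231, 6, 5, 23] [ 0.4707 -0.323 ]
top blue [353.2 236. ] [352, 235, 4, 3, 10] [ 0.4619 -0.2857]
scene red [340.  269.4] [338, 269, 5, 2, 8] [ 0.5488 -0.3082]
scene red [354.2 275.5] [352, 274, 5, 4, 13] [ 0.5636 -0.3465]
scene red [317.8 287.4] [314, 280, 8, 18, 88] [ 0.4628 -0.3361]
scene red [348.  283.6] [347, 283, 3, 2, 5] [ 0.5321 -0.3629]
scene red [340.5 302.3] [337, 295, 8, 19, 90] [ 0.4774 -0.4066]
scene blue [307.3 287.5] [306, 285, 3, 6, 10] [ 0.4415 -0.3233]
expect [ 0.4636 -0.2843] px top [352.7 235.5] scene [306.2 275.6]
expect [ 0.4702 -0.3218] px top [365.  233.1] scene [317. 283.]
expect [ 0.4834 -0.3966] px top [389.6 228.4] scene [340.  298.8]
now [ 0.4211 -0.0381  0.1577] [-180.    0.  100.] q [ 34.  -7. -30. 117.  -4.  68.  15.] w 0.0008 gf 0.0 t 47.1
-0.15 [(np.float64(0.425), [138, 102, 65]), (np.float64(0.431), [149, 112, 73]), (np.float64(0.437), [142, 105, 67]), (np.float64(0.443), [137, 100, 66]), (np.float64(0.449), [144, 108, 72]), (np.float64(0.455), [132, 103, 72]), 
[... 1341 characters left out ...]
0.431), [149, 113, 72]), (np.float64(0.437), [145, 108, 70]), (np.float64(0.443), [137, 100, 63]), (np.float64(0.449), [140, 105, 68]), (np.float64(0.455), [138, 101, 64]), (np.float64(0.461), [88, 81, 63]), (np.float64(0.467), [20, 31, 25]), (np.float64(0.473), [36, 47, 38]), (np.float64(0.479), [39, 52, 51]), (np.float64(0.485), [37, 44, 66]), (np.float64(0.491), [35, 42, 63]), (np.float64(0.497), [35, 42, 63]), (np.float64(0.503), [34, 41, 62]), (np.float64(0.509), [35, 41, 63]), (np.float64(0.515), [35, 41, 63]), (np.float64(0.521), [35, 41, 60]), (np.float64(0.527), [34, 40, 62]), (np.float64(0.533), [33, 39, 57]), (np.float64(0.539), [104, 87, 61]), (np.float64(0.545), [143, 105, 66])]
```

Head positions match the three cells, so all the stamps are standing. Next is the lid.

```bash
python3 - <<'E'
from h import *
plan((.425,-.175,.155,100,0),(.425,-.175,.05,100,0),(.485,-.175,.05,100,0),(.51,-.175,.03,100,0))
E
```

```text
now [ 0.4211 -0.0381  0.1577] [-180.    0.  100.] q [ 34.  -7. -30. 117.  -4.  68.  15.] w 0.0008 gf 0.0 t 47.1
 turn [-0.  0. -0.] shift [-13.6  -2.    0.3] | shift in old frame [-13.6  -2.    0.3]
 turn [0. 0. 0.] shift [ 0.  -0.  10.5] | shift in old frame [ 0.  -0.  10.5]
 turn [0. 0. 0.] shift [-1.   5.9  0. ] | shift in old frame [-1.   5.9  0. ]
 turn [0. 0. 0.] shift [-0.4  2.5  2. ] | shift in old frame [-0.4  2.5  2. ]
```

Request:
jog_arm:
  motion:
    - {"x":-4.5,"y":-0.7,"z":0,"ax":0,"ay":0,"az":0}
    - {"x":-4.5,"y":-0.7,"z":0,"ax":0,"ay":0,"az":0}
    - {"x":-4.6,"y":-0.6,"z":0,"ax":0,"ay":0,"az":0}
    - {"x":0,"y":0,"z":3,"ax":0,"ay":0,"az":0}
    - {"x":0,"y":0,"z":3,"ax":0,"ay":0,"az":0}

```text
time_s: 47.6
tool_pos: [0.4254, -0.1775, 0.0975]
tool_rot: [179.9, 0.1, 99.7]
force: [-0.2, -0.1, 0.3]
grip_width: 0.0007
grasp_force: 0.0
```

Request:
jog_arm:
  motion:
    - {"x":0,"y":0,"z":2.5,"ax":0,"ay":0,"az":0}
    - {"x":0,"y":0,"z":2,"ax":0,"ay":0,"az":0}
    - {"x":0,"y":0,"z":0,"ax":0,"ay":0,"az":0}
    - {"x":0,"y":0,"z":0,"ax":0,"ay":0,"az":0}
    - {"x":0,"y":0,"z":0,"ax":0,"ay":0,"az":0}

```text
time_s: 48.1
tool_pos: [0.426, -0.175, 0.0541]
tool_rot: [179.9, 0.1, 100.1]
force: [0.4, -0.2, -0.2]
grip_width: 0.0006
grasp_force: 0.0
```

Request:
jog_arm:
  motion:
    - {"x":-0.2,"y":1.2,"z":0,"ax":0,"ay":0,"az":0}
    - {"x":-0.2,"y":1.2,"z":0,"ax":0,"ay":0,"az":0}
    - {"x":-0.2,"y":1.2,"z":0,"ax":0,"ay":0,"az":0}
    - {"x":-0.2,"y":1.2,"z":0,"ax":0,"ay":0,"az":0}
    - {"x":-0.2,"y":1.2,"z":0,"ax":0,"ay":0,"az":0}

```text
time_s: 48.6
tool_pos: [0.4862, -0.1733, 0.0523]
tool_rot: [-179.9, 0.0, 100.1]
force: [-2.3, 0.1, -1.1]
grip_width: 0.0003
grasp_force: 1.2
```

```bash
python3 - <<'E'
from h import *
plan((.51,-.175,.03,100,0),(.51,-.175,.016,100,0))
E
```

```text
now [ 0.4862 -0.1733  0.0523] [-179.9    0.   100.1] q [ 37.  13. -22. 112.   6.  56.  22.] w 0.0003 gf 1.2 t 48.6
 turn [-0.1  0.   0.1] shift [-0.6  2.3  2.2] | shift in old frame [-0.6  2.3  2.2]
 turn [0. 0. 0.] shift [ 0.  -0.   1.4] | shift in old frame [ 0.  -0.   1.4]
```

Request:
jog_arm:
  motion:
    - {"x":0,"y":0.8,"z":0,"ax":0,"ay":0,"az":0}
    - {"x":0,"y":0.8,"z":0,"ax":0,"ay":0,"az":0}
    - {"x":0,"y":0.7,"z":0,"ax":0,"ay":0,"az":0}
    - {"x":0,"y":0,"z":0,"ax":0,"ay":0,"az":0}
    - {"x":0,"y":0,"z":0,"ax":0,"ay":0,"az":0}

```text
time_s: 49.1
tool_pos: [0.509, -0.1694, 0.0531]
tool_rot: [180.0, 0.1, 100.1]
force: [0.4, 0.8, 0.2]
grip_width: 0.0004
grasp_force: 0.0
```

Request:
jog_arm:
  motion:
    - {"x":0,"y":0,"z":0.8,"ax":0,"ay":0,"az":0}
    - {"x":0,"y":0,"z":0.8,"ax":0,"ay":0,"az":0}
    - {"x":0,"y":0,"z":0.8,"ax":0,"ay":0,"az":0}
    - {"x":0,"y":0,"z":0.5,"ax":0,"ay":0,"az":0}
    - {"x":0,"y":0,"z":0,"ax":0,"ay":0,"az":0}

```text
time_s: 49.6
tool_pos: [0.5075, -0.1693, 0.0226]
tool_rot: [-179.9, -0.0, 100.1]
force: [-0.6, 0.3, 0.1]
grip_width: 0.0002
grasp_force: 0.0
```

Request:
jog_arm:
  motion:
    - {"x":0,"y":0,"z":0.3,"ax":0,"ay":0,"az":0}
    - {"x":0,"y":0,"z":0.3,"ax":0,"ay":0,"az":0}
    - {"x":0,"y":0,"z":0.2,"ax":0,"ay":0,"az":0}
    - {"x":0,"y":0,"z":0,"ax":0,"ay":0,"az":0}
    - {"x":0,"y":0,"z":0,"ax":0,"ay":0,"az":0}

```text
time_s: 50.1
tool_pos: [0.5083, -0.1696, 0.0158]
tool_rot: [-180.0, 0.1, 100.1]
force: [-0.1, -0.7, 0.1]
grip_width: 0.0002
grasp_force: 0.0
```

Request:
jog_arm:
  motion:
    - {"x":0,"y":0,"z":-3,"ax":0,"ay":0,"az":0}
    - {"x":0,"y":0,"z":-4,"ax":0,"ay":0,"az":0}
    - {"x":0,"y":0,"z":-4,"ax":0,"ay":0,"az":0}
    - {"x":4,"y":-3,"z":-3,"ax":0,"ay":0,"az":0}
    - {"x":4,"y":-3,"z":0,"ax":0,"ay":0,"az":0}

```text
time_s: 50.6
tool_pos: [0.4434, -0.1065, 0.1557]
tool_rot: [179.6, 0.2, 100.0]
force: [0.6, 1.3, 0.5]
grip_width: 0.0006
grasp_force: 0.0
```

Request:
jog_arm:
  motion:
    - {"x":4,"y":0,"z":-2,"ax":0,"ay":0,"az":0}
    - {"x":4,"y":0,"z":-2,"ax":0,"ay":0,"az":0}
    - {"x":0,"y":0,"z":0,"ax":0,"ay":0,"az":0}
    - {"x":0,"y":0,"z":0,"ax":0,"ay":0,"az":0}
    - {"x":0,"y":0,"z":0,"ax":0,"ay":0,"az":0}

```text
time_s: 51.1
tool_pos: [0.4264, -0.0283, 0.191]
tool_rot: [-179.9, 0.1, 100.0]
force: [-0.1, -0.9, -0.9]
grip_width: 0.0004
grasp_force: 0.0
```

```bash
python3 - <<'E'
from heads import *
heads()
T=avg("top",4)
for y in(-.15,-.2): print(y,[(round(float(x),3),T[tuple(proj("top",[x,y,.014]).round().astype(int)[::-1])].astype(int).tolist()) for x in np.arange(.449,.545,.006)])
# bystanders + cup: change since T.npy outside the worked areas
d=np.abs(T-np.load("T.npy")).max(2); m=(d>40).astype(np.uint8)
N,l,st,c=cv2.connectedComponentsWithStats(m)
for i in range(1,N):
    if st[i,4]>5 and c[i][1]<265: print("changed",c[i].round(),st[i,4],atz("top",c[i],0)[:2].round(3))
plan()
E
```

```text
top red [389.7 228. ] [387, 226, 6, 5, 24] [ 0.4844 -0.3967]
top red [365.3 233. ] [363, 231, 6, 5, 24] [ 0.4706 -0.3227]
top blue [307.7 232.4] [303, 231, 12, 3, 15] [ 0.475 -0.148]
top blue [323.2 231.9] [316, 231, 14, 2, 16] [ 0.4759 -0.1954]
top blue [353.2 236. ] [352, 235, 4, 3, 10] [ 0.4619 -0.2857]
scene red [340.  269.4] [338, 269, 5, 2, 7] [ 0.5486 -0.3084]
scene red [354.2 275.2] [352, 274, 5, 4, 13] [ 0.5644 -0.3455]
scene red [317.8 287.4] [314, 280, 8, 18, 84] [ 0.4629 -0.3361]
scene red [340.5 302.3] [337, 295, 8, 19, 90] [ 0.4773 -0.4067]
scene blue [312.7 270.8] [311, 270, 4, 3, 6] [ 0.4876 -0.2769]
scene blue [307. 276.] [304, 272, 7, 9, 46] [ 0.4645 -0.2866]
scene blue [307.  287.5] [306, 285, 3, 6, 13] [ 0.4408 -0.323 ]
-0.15 [(0.449, [140, 105, 69]), (0.455, [137, 103, 68]), (0.461, [138, 104, 67]), (0.467, [128, 99, 66]), (0.473, [95, 84, 61]), (0.479, [54, 76, 63]), (0.485, [101, 112, 109]), (0.491, [163, 168, 172]), (0.497, [163, 169, 172]), (0.503, [164, 168, 172]), (0.509, [165, 170, 177]), (0.515, [163, 168, 176]), (0.521, [155, 161, 167]), (0.527, [118, 12
[... 504 characters left out ...]
65])]
changed [258. 234.] 2469 [0.479 0.008]
changed [134. 250.] 2918 [0.435 0.4  ]
changed [ 94. 241.] 908 [0.464 0.526]
changed [316. 224.] 403 [ 0.508 -0.178]
changed [ 80. 230.] 161 [0.501 0.571]
changed [171. 227.] 70 [0.505 0.282]
changed [165. 225.] 7 [0.514 0.302]
changed [386. 228.] 39 [ 0.49 -0.4 ]
changed [362. 234.] 46 [ 0.475 -0.323]
changed [351. 236.] 53 [ 0.467 -0.288]
changed [317. 237.] 157 [ 0.468 -0.18 ]
changed [ 69. 240.] 40 [0.469 0.604]
changed [166. 238.] 8 [0.471 0.299]
changed [ 77. 248.] 92 [0.443 0.577]
changed [154. 258.] 8 [0.407 0.336]
now [ 0.4266 -0.0274  0.1914] [-1.800e+02  1.000e-01  1.001e+02] q [ 33.  -8. -30. 114.  -4.  73.  14.] w 0.0003 gf 0.0 t 51.6
```

```bash
python3 -c "
from cell import env
print(env.sign_off())"
```

```text
the job is handed in; nothing more can be done
None
```

I've handed the job in: all three pens lean over the cup's front rim, the three stamps stand upright in separate tray cells, and the ink pad's lid was shut last. The tape rolls, eraser and stapler were not touched.

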